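# Find the socket for the badge press die nut

## Task

Tip the blue dust lid up by its white tab, so that it pivots on its opposite edge, lift it off the die cup and lay it down flat on the mat, tab up. Then try the sockets on the nut in that cup to find the one that fits, standing any that do not fit back upright on the mat. Finish with the right socket pushed fully down over the nut and the gripper still holding it; do not disturb the tape roll, the computer mouse or the jar.

Things in the scene. Friction and masses are not known exactly. Their poses are not given: they have to be found in the camera images.
- carrier: black plate of the badge press, 115 x 250 x 12 mm, fixed; origin: centre of its underside on the table; its long side is its y axis. It carries two steel die cups, centred 68 mm to either side along y; the covered cup is always the one on its +y side
- cover_seat (a point): point on the axis of the covered cup where the lid's origin lies while the lid is on, 47 mm above the table (27 mm above the cup's inner floor)
- lid: blue dust lid, about 60 g, loose on the covered cup's rim: flange 86 mm wide, 4 thick, over a plug 66 mm wide, 5 deep that drops into the cup with 5 mm play. Origin: centre of the plug's underside, 5 mm below the cup rim, 9 below the flange top; z up, x towards the tab. Upright white tab, 16 (x) by 14 (y) mm, 32 mm out along x, rises 30 mm above the flange
- die_a: one of two steel die cups, fixed on the carrier: 84 mm wide outside, 76 inside, 40 high, inner floor 8 mm above its origin (centre of underside). In it a brass hex nut 22 mm across flats, 10 high, top edge bevelled 2.5 mm, with an 8 mm stud rising 14 mm above the nut. Which die is under the lid varies
- nut_a (a point): centre of die_a's nut at the cup's inner floor (nut top 10 mm above it, stud top 24, cup rim 32); z up, x square to two of its flats. The right socket, its flats in line with the nut's (2 mm play), goes down until its rim meets this floor (its origin here); a wrong one stops 6 mm or more higher
- die_b: the other steel die cup, same sizes as die_a, but its brass hex nut is 28 mm across flats, 10 high, top edge bevelled 2.5 mm, with its stud flush with the nut's top
- nut_b (a point): centre of die_b's nut at the cup's inner floor (nut top 10 mm above it, cup rim 32); z up, x square to two of its flats. The right socket, its flats in line with the nut's (2 mm play), goes down until its rim meets this floor (its origin here); a wrong one stops 6 mm or more higher
- socket_1: one of 3 sockets alike outside: steel barrel 44 mm wide, 40 high, black band; on it a red hex head 30 mm across flats, 24 high (64 in all). Origin: centre of lower rim, z up, x square to two flats of the head, along the white line on its top. The hex bore opens downward, unseen, its flats parallel to the head's. Bores differ in width and depth and are unmarked: which fits is found only by trying
- socket_2: one of 3 sockets alike outside: steel barrel 44 mm wide, 40 high, black band; on it a red hex head 30 mm across flats, 24 high (64 in all). Origin: centre of lower rim, z up, x square to two flats of the head, along the white line on its top. The hex bore opens downward, unseen, its flats parallel to the head's. Bores differ in width and depth and are unmarked: which fits is found only by trying
- socket_3: one of 3 sockets alike outside: steel barrel 44 mm wide, 40 high, black band; on it a red hex head 30 mm across flats, 24 high (64 in all). Origin: centre of lower rim, z up, x square to two flats of the head, along the white line on its top. The hex bore opens downward, unseen, its flats parallel to the head's. Bores differ in width and depth and are unmarked: which fits is found only by trying
- lid_tab (a point): centre of the top face of the lid's white tab (32 mm out from the lid's axis along its x, 39 mm above the lid's origin)
- tape: roll of orange tape lying flat, 90 mm across, 20 mm high; origin under its centre; leave alone
- mouse: black computer mouse, 100 x 58 x 33 mm; origin under its centre; leave alone
- jar: small jar with yellow cap, 64 mm across, 80 mm high; origin under its centre; leave alone
Mind the look-alikes: they are no part of the job. Leave any purple look-alike of the socket_3 alone. What is shaped like the socket_2 but pink is not meant.

How it is judged:
By the outcome, as a careful person would: the job done as asked, in the order asked, and still so for the second after the job is handed in, while the arm keeps its last pose, push and grip.
It also fails if it takes over 72 s, if anything falls off the work surface, if the arm or the gripper's body presses on something with over 40 N, if the wrist force passes 120 N, or if a joint passes its speed limit or range.

## Robot

A 6-joint arm with a two-finger parallel gripper is mounted at the origin on the work surface. World frame = base frame: x ahead of the robot, y to its left, z up, the work surface at z = 0. Lengths are in m, angles in degrees, forces in N, time in s.
With the tool pointing down it reaches from about 0.4 to 0.825 m from the base axis. Payload 7 kg.
Tool frame: the origin (TCP) lies midway between the tips of the shut fingers; the grasp point (between the pads) lies 19 mm behind it; z points along the fingers, y is the direction in which the jaws open and shut (so a half turn about z gives the same grasp; the last joint's range is limited). The gripper opens to 88 mm and grips with 3 to 60 N. Pads are 19 mm wide; open, the fingers measure 130 mm over their backs; the gripper's body (78 mm by 193 mm) begins 47 mm behind the grasp point.
Start: joints at [92.367, 20.546, 0.682, 0, -70.136, -16.507], TCP at [0.165, 0.655, 0.227] pointing down, gripper open.
Joint ranges: [-176.03, 176.03], [-82.01, 121.73], [-58.28, 71.71], [-173.87, 95.51], [-174.79, -0.11], [-173.66, 173.66]. Speed limits (degrees/s): [136.94, 136.94, 172.46, 180, 180, 180].

## Interface

Orientations are given as [roll, pitch, yaw] about the fixed x, y, z axes, in that order (R = Rz(yaw) Ry(pitch) Rx(roll)).
In Python, from plant import get_state, capture, get_calibration, close_job, boxes_of, cut_out gives the robot as it stands.
- The arm moves only by the tool apply_moves, never from a script. Its argument "commands" is a list of rows, each an object with "grip": the closure, from 0 (fully open) to 1 (shut); "slide": the shift along the tool's x, y, z in m, a list of three; "roll": the turn about the tool's z in degrees. In form: [{"grip": grip, "slide": [x, y, z], "roll": roll}, ...]. A call has 1 to 5 rows; each row is the pose to reach, as a shift and turn from the pose commanded when the call began, along the tool's axes at that moment; what a row does not reach only later rows make up. A row lasts 1/8 s, in which the tool goes at most 62.5 mm and 10.7 degrees, less where a joint would pass 70% of its speed; a pose out of reach is approached as far as the arm can. A call with a gripper value outside its range is refused whole. The fingers move at their own pace and stop on an object; "grip_force" is the grip in N (left out, the last holds). Time passes only in rows, so rows that repeat a pose let the fingers close. It gives the time, the measured TCP pose, the force and the opening at its end, in the units of the state.
- get_state(): the state, without advancing time (a new reading comes with each control period).
- capture(name): name is "scene" or "top"; returns (picture, depth): 480x640x3 uint8, red, green, blue; 480x640 float32, m along the optical axis (not along the pixel's ray), 0 where there is no reading.
- get_calibration(name): a dict with "mtx" (3x3 intrinsics, pixels), "R" (3x3) and "t" (3): a world point X has camera coordinates R X + t. Camera axes: x right, y down, z forward; pixel columns grow to the right and rows downward; lengths in m; the calibration is good to about 2 mm. A picture is of the moment at which its call begins. get_calibration takes no time and is no camera call.
- close_job(): hands the job in, once; it reports no verdict.
Trained networks look in the newest picture that a camera, given by its name, has taken for a name from the list of things; names that differ only in an ending like _2 or _b are one class to them, and where a whole thing is asked for, a point or a joint stands for the part that bears it (a point fixed in the world has none). Each returns a list of dicts, best first, with "score" (0 to 1); they miss things now and then, are a little off and sometimes report something else, mostly with a low value. They report only what shows in the picture. A call takes as long as a camera call. They do not tell look-alikes from the thing itself.
- boxes_of(name, camera): "position" ([x, y, z] in m, in the coordinates of the camera as it stood for that picture, good to about 4 mm: the middle of the surface that is visible of it).
- cut_out(name, camera): "mask" (480x640 bool, what is visible of it).
The state is a dict: "time_s": time; "joints": joint angles; "qd": joint speeds; "joint_torque": joint torques, N m; "tcp_pos": TCP position; "eef_rot": TCP orientation; "contact_force": force on the tool from outside, world axes, zero at the start; "moment": the same for the moment, N m; "gripper_width": finger opening in m.
Only numpy, scipy, OpenCV 4.12 (cv2) and the standard library are available. Lean on these libraries where they do the work, as an engineer would, in place of code of your own. Each camera call takes 0.05 s, during which the arm holds its last target.

## Working session

There is one attempt and no reset: what is moved stays moved. The work goes in short steps, Python scripts to look and compute and a tool call to move; the robot and the scene stay as the last step left them, time stands still between calls to the robot, and variables do not carry over. Pictures are saved under pics/ and viewed, and the job is handed in when it is done.

Besides the shell and the picture viewer there is one more tool, called after ">>>" as name(argument=value, ...) on one line, values as JSON. apply_moves: Moves the arm, as the interface text tells. Its arguments: {"type":"object","properties":{"commands":{"type":"array"},"grip_force":{"type":"number"}},"required":["commands"]}

```bash
ls; mkdir -p pics
python3 - <<'E'
from plant import *
import cv2,numpy as np
s=get_state()
for k,v in s.items(): print(k,np.round(v,4))
for c in("scene","top"):
    p,d=capture(c); cv2.imwrite(f"pics/{c}0.png",p[:,:,::-1]); np.save(f"pics/{c}0.npy",d)
    print(c,{k:np.round(v,4).tolist() for k,v in get_calibration(c).items()})
E
```

```text
pics
time_s 0.0
joints [ 9.23663e+01  2.05893e+01  6.32700e-01 -2.00000e-02 -7.01333e+01
 -1.65062e+01]
qd [-0.0355 -0.0209  0.0312 -0.0719  0.0197  0.107 ]
joint_torque [ 1.60000e-03 -5.82724e+01  2.93043e+01  6.99700e+00  7.10000e-03
 -2.00000e-04]
tcp_pos [0.1648 0.6541 0.2256]
eef_rot [ 1.799084e+02 -7.600000e-03 -1.414670e+01]
contact_force [ 0.122   0.1779 -0.2029]
moment [-0.0031 -0.0216 -0.0017]
gripper_width 0.0876
scene {'mtx': [[507.4105, 0.0, 317.089], [0.0, 507.4105, 233.5933], [0.0, 0.0, 1.0]], 'R': [[-0.777, 0.6293, -0.0159], [0.4385, 0.523, -0.7309], [-0.4516, -0.5749, -0.6823]], 't': [0.492, -0.1592, 1.4213]}
top {'mtx': [[506.3175, 0.0, 319.4797], [0.0, 506.3175, 238.769], [0.0, 0.0, 1.0]], 'R': [[0.0009, -1.0, -0.0], [-0.9987, -0.0009, -0.05], [0.05, 0.0001, -0.9988]], 't': [-0.0643, 0.5701, 1.2469]}
```

View pics/scene0.png

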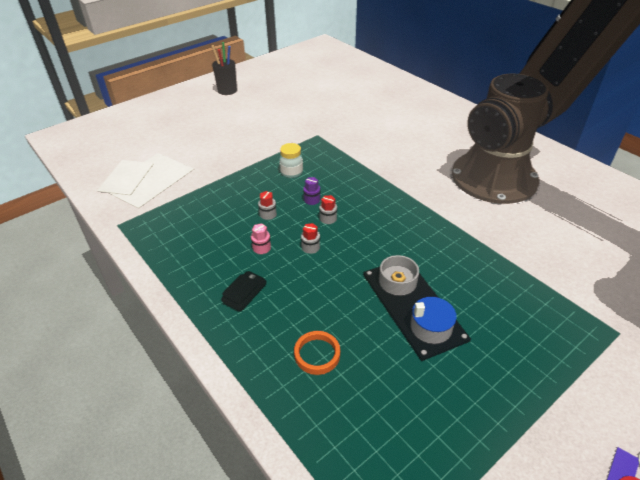

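View pics/top0.png

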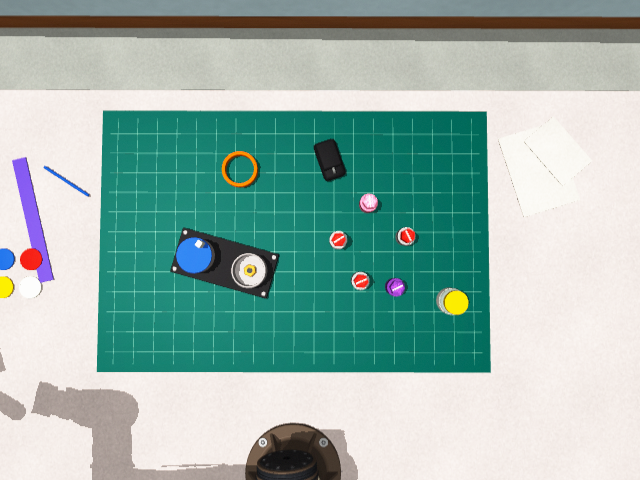

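The scene view shows the lid with its tab at about (433,313), the open cup at (398,272), and the red sockets at (266,205), (328,208) and (310,237). The pink look-alike is at (260,237) and the purple one at (312,190). In the top view the red sockets are at (339,240), (361,281) and (406,236), the pink one at (369,203) and the purple one at (396,287). The three red ones match the description.

```bash
cat > h.py <<'E'
from plant import *
import cv2,numpy as np
def w_at(c,u,v,z):
    K=get_calibration(c); M=np.array(K["mtx"]);R=np.array(K["R"]);t=np.array(K["t"])
    r=R.T@np.linalg.solve(M,np.array([u,v,1.])); o=-R.T@t
    return o+r*(z-o[2])/r[2]
def proj(c,X):
    K=get_calibration(c); p=np.array(K["mtx"])@(np.array(K["R"])@np.array(X)+np.array(K["t"])); return p[:2]/p[2]
def cam2w(c,p):
    K=get_calibration(c); return np.array(K["R"]).T@(np.array(p)-np.array(K["t"]))
def crop(c,p,x0,x1,y0,y1,f,name):
    q=cv2.resize(p[y0:y1,x0:x1],None,fx=f,fy=f,interpolation=cv2.INTER_CUBIC); cv2.imwrite(f"pics/{name}.png",q[:,:,::-1])
E
python3 - <<'E'
from h import *
p,d=capture("top")
crop("top",p,165,285,220,305,6,"t_carrier"); crop("top",p,320,430,185,305,5,"t_sock")
for n in ("carrier","lid","lid_tab","socket_1","die_a","tape","mouse","jar","nut_a"):
    try:
        for b in boxes_of(n,"top"): 
            w=cam2w("top",b["position"]); print(n,round(b["score"],2),np.round(w,4),np.round(proj("top",w)))
    except Exception as e: print(n,e)
p,d=capture("scene")
crop("scene",p,355,475,250,360,6,"s_carrier"); crop("scene",p,240,350,170,260,6,"s_sock")
for n in ("lid","lid_tab","socket_1","die_a"):
    for b in boxes_of(n,"scene"): 
            w=cam2w("scene",b["position"]); print(n,round(b["score"],2),np.round(w,4),np.round(proj("scene",w)))
print(get_state()["time_s"])
E
```

```text
carrier 0.85 [0.5105 0.17   0.0088] [226. 263.]
carrier 0.3 [0.5284 0.2378 0.0517] [194. 255.]
lid 0.75 [0.5289 0.2378 0.0548] [194. 255.]
lid_tab 0.69 [0.5279 0.2399 0.0548] [193. 255.]
lid_tab 0.43 [ 0.4216 -0.3743  0.0818] [452. 301.]
lid_tab 0.31 [ 0.5707 -0.1075  0.0625] [338. 238.]
socket_1 0.87 [ 0.5742 -0.2717  0.0521] [406. 236.]
socket_1 0.84 [ 0.5737 -0.1095  0.0649] [339. 236.]
socket_1 0.67 [ 0.4671 -0.1629  0.0654] [361. 281.]
socket_1 0.5 [ 0.4542 -0.2418  0.055 ] [394. 286.]
die_a 0.62 [0.4959 0.1102 0.0157] [249. 269.]
die_a 0.55 [0.7451 0.1384 0.0193] [239. 169.]
tape 0.65 [0.7418 0.1413 0.0169] [238. 170.]
mouse 0.81 [ 0.767  -0.091   0.0272] [331. 159.]
jar 0.97 [ 0.4263 -0.3733  0.0807] [451. 299.]
jar 0.2 [0.5112 0.1713 0.0098] [225. 262.]
nut_a 0.63 [0.497  0.1076 0.0213] [250. 268.]
nut_a 0.5 [0.5093 0.1733 0.0081] [225. 263.]
nut_a 0.38 [0.5239 0.2043 0.0303] [210. 257.]
lid 0.66 [0.5287 0.2422 0.0565] [435. 313.]
lid_tab 0.83 [0.5276 0.2413 0.0556] [435. 313.]
socket_1 0.95 [ 0.5825 -0.2623  0.039 ] [267. 206.]
socket_1 0.93 [ 0.4763 -0.1537  0.0372] [327. 210.]
socket_1 0.91 [ 0.6598 -0.1707  0.0402] [262. 238.]
socket_1 0.75 [ 0.5792 -0.0949  0.04  ] [309. 240.]
socket_1 0.66 [ 0.4587 -0.2324  0.0389] [313. 192.]
die_a 0.68 [0.4918 0.1111 0.0324] [399. 275.]
die_a 0.59 [0.5608 0.2657 0.0342] [431. 336.]
die_a 0.5 [0.5303 0.2437 0.0543] [434. 315.]
0.85
```

View pics/t_carrier.png

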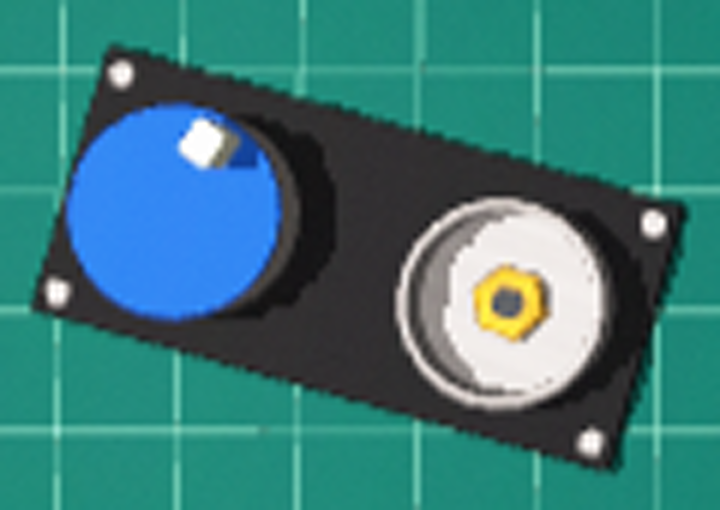

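View pics/t_sock.png

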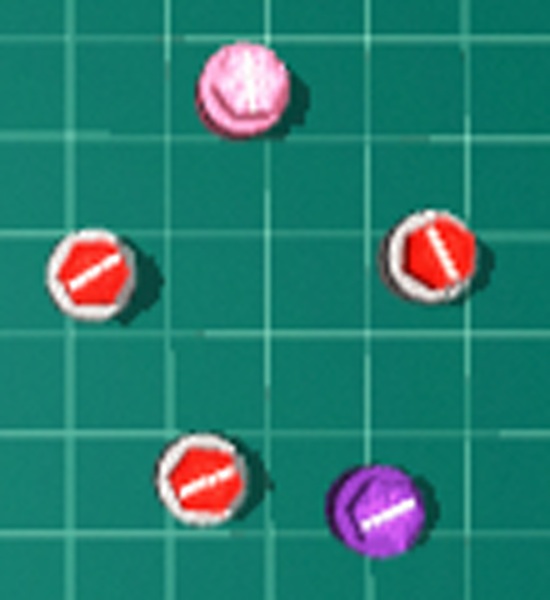

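View pics/s_carrier.png

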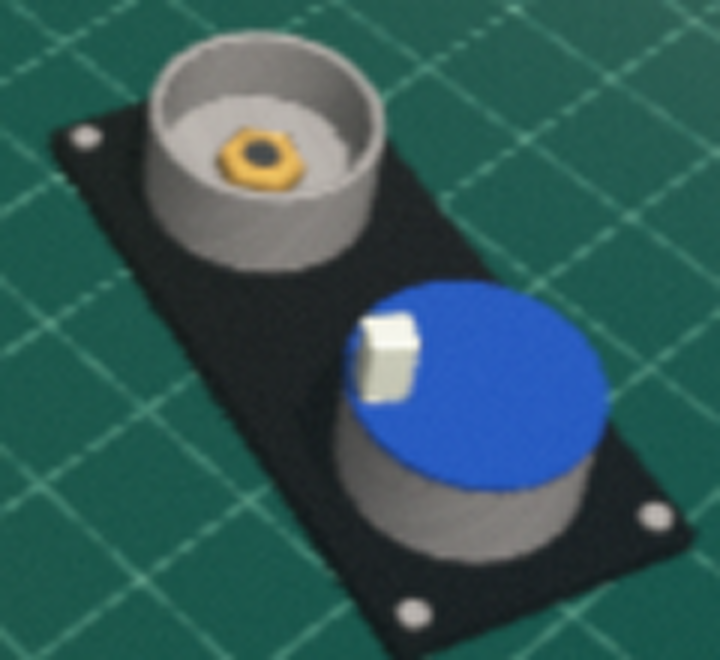

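View pics/s_sock.png

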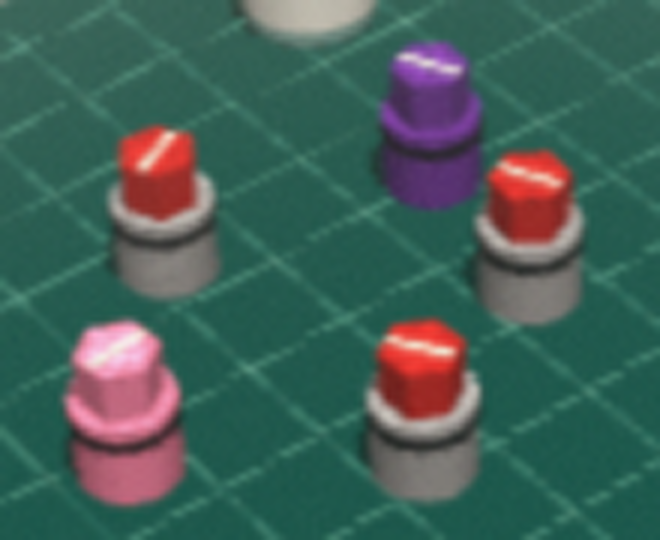

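The open cup's stud is flush with its nut (top (250,270)), so that is die_b. The covered cup should be die_a, with the 22 mm nut and tall stud. Next I measure precise poses.

```bash
cat >> h.py <<'E'
def lab(p): return cv2.cvtColor(np.ascontiguousarray(p),cv2.COLOR_RGB2HSV)
def toW(c,pts,z): return np.array([w_at(c,u,v,z)[:2] for u,v in np.reshape(pts,(-1,2))])
def sockets(p,c="top",z=0.064):
    h=lab(p); m=((h[...,0]<8)|(h[...,0]>172))&(h[...,1]>150)&(h[...,2]>120)
    m=cv2.morphologyEx(m.astype(np.uint8),cv2.MORPH_CLOSE,np.ones((5,5)))
    n,l,st,ce=cv2.connectedComponentsWithStats(m); out=[]
    for i in range(1,n):
        if 50<st[i,4]<600 and st[i,0]>60:
            x,y,w,hh=st[i,:4]; sub=(l==i)
            er=cv2.erode(sub.astype(np.uint8),np.ones((2,2)))>0
            wt=er&(h[...,1]<140)
            sat=np.where(sub,(255.-h[...,1]),0); sat[sat<80]=0
            ys,xs=np.nonzero(sat*er); ww=sat[ys,xs]
            W=toW(c,np.c_[xs,ys],z)
            a=None
            if len(W)>4:
                mu=np.average(W,axis=0,weights=ww); C=np.cov((W-mu).T,aweights=ww); e,v=np.linalg.eigh(C); a=np.degrees(np.arctan2(v[1,1],v[0,1]))
            out.append((ce[i],st[i,4],w_at(c,*ce[i],z),a,mu))
    return out
E
python3 - <<'E'
from h import *
p,d=capture("top"); h=lab(p)
m=((h[...,2]<75)).astype(np.uint8); m[:, :160]=0; m[:,295:]=0; m[:220]=0; m[310:]=0
# carrier outline : not-green region
g=(~((h[...,0]>65)&(h[...,0]<95)&(h[...,1]>90))).astype(np.uint8)
g[:,:165]=0;g[:,290:]=0;g[:222]=0;g[305:]=0
g=cv2.morphologyEx(g,cv2.MORPH_OPEN,np.ones((5,5)))
cs,_=cv2.findContours(g,cv2.RETR_EXTERNAL,cv2.CHAIN_APPROX_NONE); k=max(cs,key=cv2.contourArea)
W=toW("top",k,0.012).astype(np.float32)
r=cv2.minAreaRect(W*1000); print("carrier rect",r)
# screws
wm=((h[...,1]<60)&(h[...,2]>120)).astype(np.uint8)*g
n,l,st,ce=cv2.connectedComponentsWithStats(wm)
for i in range(1,n): print("white",st[i],np.round(ce[i],1),np.round(w_at("top",*ce[i],0.012),4),np.round(w_at("top",*ce[i],0.086),4))
b=((h[...,0]>98)&(h[...,0]<118)&(h[...,1]>150)&(h[...,2]>150)).astype(np.uint8)*g
n,l,st,ce=cv2.connectedComponentsWithStats(b)
i=1+np.argmax(st[1:,4]); cs,_=cv2.findContours((l==i).astype(np.uint8),cv2.RETR_EXTERNAL,cv2.CHAIN_APPROX_NONE)
W=toW("top",cv2.convexHull(cs[0]),0.056).astype(np.float32); print("lid circ",cv2.minEnclosingCircle(W*1000), "fit",cv2.fitEllipse(W*1000))
for s in sockets(p): print([np.round(x,4) for x in s if x is not None])
E
```

```text
carrier rect ((510.7517395019531, 173.50636291503906), (248.2193145751953, 113.16112518310547), 74.19756317138672)
white [183 230   4   5  17] [184.6 231.9] [0.5872 0.2731 0.012 ] [0.5825 0.2533 0.086 ]
white [195 240   8   8  45] [198.4 243.5] [0.5582 0.2382 0.012 ] [0.5552 0.2205 0.086 ]
white [231 253  35  35 757] [248.8 270. ] [0.4923 0.112  0.012 ] [0.4932 0.1017 0.086 ]
white [272 255   4   5  17] [273.4 256.9] [0.525  0.0509 0.012 ] [0.5239 0.0442 0.086 ]
white [173 266   4   5  16] [174.2 268.1] [0.497  0.2977 0.012 ] [0.4976 0.2765 0.086 ]
white [261 291   5   5  16] [262.9 293.3] [0.4346 0.0766 0.012 ] [0.4388 0.0684 0.086 ]
lid circ ((529.1157836914062, 239.2933807373047), 43.057891845703125) fit ((528.920654296875, 239.1842041015625), (84.5272216796875, 85.41215515136719), 89.51455688476562)
[array([407.52, 235.52]), np.int32(150), array([ 0.5756, -0.2745,  0.064 ]), np.float64(-146.5137), array([ 0.5742, -0.2771])]
[array([338.2692, 239.3923]), np.int32(130), array([ 0.5662, -0.1087,  0.064 ]), np.float64(122.2781), array([ 0.5665, -0.1084])]
[array([360.637 , 280.5926]), np.int32(135), array([ 0.468 , -0.1619,  0.064 ]), np.float64(113.2863), array([ 0.4673, -0.1627])]
```

```bash
cat >> h.py <<'E'
def go(x,y,z,yaw=None,quiet=False):
    s=get_state(); R=s["eef_rot"]; a=np.radians(R[2]); p=np.array(s["tcp_pos"]); D=np.array([x,y,z])-p
    sx=D[0]*np.cos(a)+D[1]*np.sin(a); sy=D[0]*np.sin(a)-D[1]*np.cos(a)
    r=0 if yaw is None else -((yaw-R[2]+90)%180-90)
    print("t",round(s["time_s"],2),"pos",np.round(p,4),"rot",np.round(R,1),"F",np.round(s["contact_force"],1),"w",round(s["gripper_width"],4),"| slide",[round(sx,4),round(sy,4),round(-D[2],4)],"roll",round(r,1),"(other",round(r-180*np.sign(r),1),") j6",round(s["joints"][5],1),"n",round(np.linalg.norm(D)/.0625,1))
E
python3 -c "
from h import *
go(.555,.2205,.16,-35.5)"
```

```text
t 0.9 pos [0.1649 0.6545 0.2266] rot [-180.     0.   -14.1] F [ 0.5 -0.   0.2] w 0.0875 | slide [np.float64(0.4843), np.float64(0.3256), np.float64(0.0666)] roll 21.4 (other -158.6 ) j6 -16.5 n 9.4
```

>>> apply_moves(commands=[{"grip": 0,"slide": [0.048,0.032,0.007],"roll": 4},{"grip": 0,"slide": [0.096,0.065,0.014],"roll": 8},{"grip": 0,"slide": [0.144,0.097,0.02],"roll": 12},{"grip": 0,"slide": [0.192,0.13,0.027],"roll": 16},{"grip": 0,"slide": [0.24,0.162,0.034],"roll": 21.4}])

```text
time_s: 1.52
tcp_pos: [0.3591, 0.4374, 0.1927]
eef_rot: [-180.0, 0.0, -35.7]
contact_force: [0.8, 0.4, 0.5]
gripper_width: 0.0881
```

```bash
python3 -c "
from h import *
go(.555,.2205,.16,-35.5)"
```

```text
t 1.52 pos [0.3591 0.4374 0.1927] rot [-180.     0.   -35.7] F [0.8 0.4 0.5] w 0.0881 | slide [np.float64(0.2857), np.float64(0.0619), np.float64(0.0327)] roll -0.2 (other 179.8 ) j6 -16.1 n 4.7
```

>>> apply_moves(commands=[{"grip": 0,"slide": [0.057,0.012,0.0],"roll": 0},{"grip": 0,"slide": [0.114,0.025,0.01],"roll": 0},{"grip": 0,"slide": [0.171,0.037,0.02],"roll": 0},{"grip": 0,"slide": [0.229,0.05,0.03],"roll": 0},{"grip": 0,"slide": [0.286,0.062,0.033],"roll": 0}])

```text
time_s: 2.15
tcp_pos: [0.5557, 0.2204, 0.1591]
eef_rot: [180.0, 0.0, -35.5]
contact_force: [1.1, 0.9, -0.2]
gripper_width: 0.0875
```

```bash
python3 -c "
from h import *
go(.555,.2205,.065,-35.5)
p,d=capture('scene');crop('scene',p,340,500,200,360,4,'s1')
print(proj('scene',[.5552,.2205,.086]))"
```

```text
t 2.15 pos [0.5557 0.2204 0.1591] rot [180.    0.  -35.5] F [ 1.1  0.9 -0.2] w 0.0875 | slide [np.float64(-0.0006), np.float64(0.0003), np.float64(0.0941)] roll -0.0 (other 180.0 ) j6 14.1 n 1.5
[419.06589836 304.01501844]
```

View pics/s1.png

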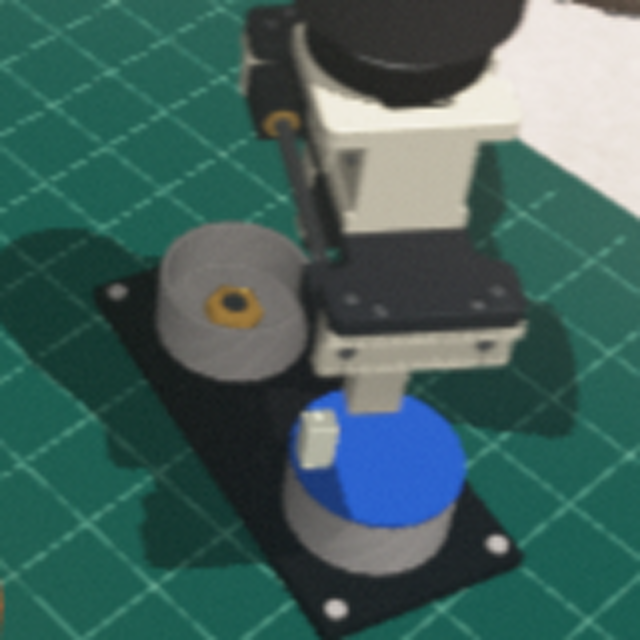

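```bash
python3 -c "
from h import *
a=np.radians(-35.5);ty=np.array([np.sin(a),-np.cos(a),0])
T=np.array([.5557,.2204,.159])
for k in(-.054,-.044,0,.044,.054): print(k,(proj('scene',T+k*ty)-[340,200])*4, (proj('scene',T+k*ty+[0,0,.06])-[340,200])*4)
p,d=capture('top');crop('top',p,150,300,200,310,5,'t1')
"
```

```text
-0.054 [360.80379015 406.90763726] [380.20637089 315.8276854 ]
-0.044 [355.7713619  389.41072484] [374.77059734 298.27146912]
0 [334.56246438 315.67093084] [351.90799882 224.43087946]
0.044 [314.7626998  246.83045672] [330.63153552 155.7131178 ]
0.054 [310.44484313 231.81799032] [326.00022566 140.75512209]
```

View pics/t1.png

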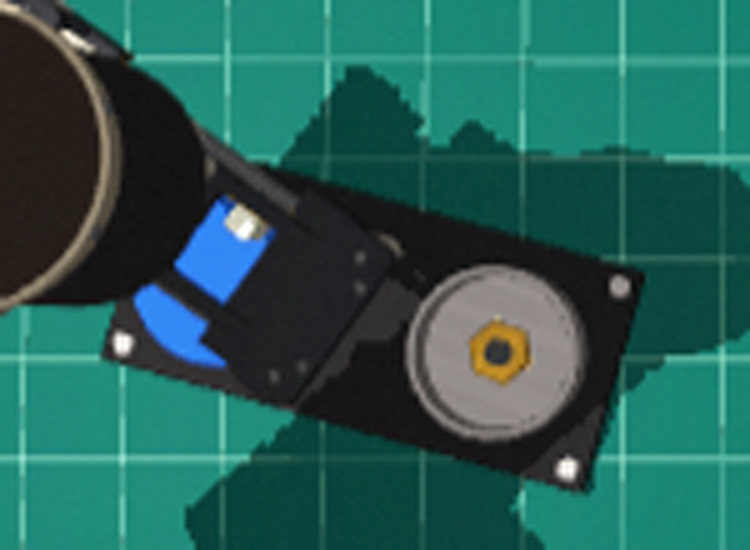

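The tab (top view, crop (245,222)) lies between the open fingers, and its predicted pixel is within 1 px. I'll descend and close gently so the tab can turn between the pads.

>>> apply_moves(commands=[{"grip": 0,"slide": [-0.0006,0,0.05],"roll": 0},{"grip": 0,"slide": [-0.0006,0,0.085],"roll": 0},{"grip": 0,"slide": [-0.0006,0,0.094],"roll": 0},{"grip": 0.5,"slide": [-0.0006,0,0.094],"roll": 0},{"grip": 1,"slide": [-0.0006,0,0.094],"roll": 0}], grip_force=4)

```text
time_s: 2.88
tcp_pos: [0.5552, 0.2233, 0.0672]
eef_rot: [-179.9, -0.1, -35.5]
contact_force: [-0.7, 0.1, 0.5]
gripper_width: 0.0731
```

>>> apply_moves(commands=[{"grip": 1,"slide": [0,0,0],"roll": 0},{"grip": 1,"slide": [0,0,0],"roll": 0},{"grip": 1,"slide": [0,0,0],"roll": 0},{"grip": 1,"slide": [0,0,0],"roll": 0}])

```text
time_s: 3.38
tcp_pos: [0.5543, 0.2224, 0.0657]
eef_rot: [-180.0, -0.0, -35.5]
contact_force: [-1.0, 0.2, -0.2]
gripper_width: 0.0333
```

>>> apply_moves(commands=[{"grip": 1,"slide": [0,0,0],"roll": 0},{"grip": 1,"slide": [0,0,0],"roll": 0},{"grip": 1,"slide": [0,0,0],"roll": 0}])

```text
time_s: 3.75
tcp_pos: [0.5542, 0.2224, 0.0655]
eef_rot: [180.0, 0.0, -35.5]
contact_force: [-0.3, 0.5, 0.6]
gripper_width: 0.0142
```

```bash
python3 -c "
from h import *
go(.555,.2205,.065,-35.5)
p,d=capture('scene');crop('scene',p,340,500,200,360,4,'s2')"
```

```text
t 3.75 pos [0.5542 0.2224 0.0655] rot [180.    0.  -35.5] F [-0.3  0.5  0.6] w 0.0142 | slide [np.float64(0.0017), np.float64(0.0011), np.float64(0.0005)] roll -0.0 (other 180.0 ) j6 13.9 n 0.0
```

View pics/s2.png

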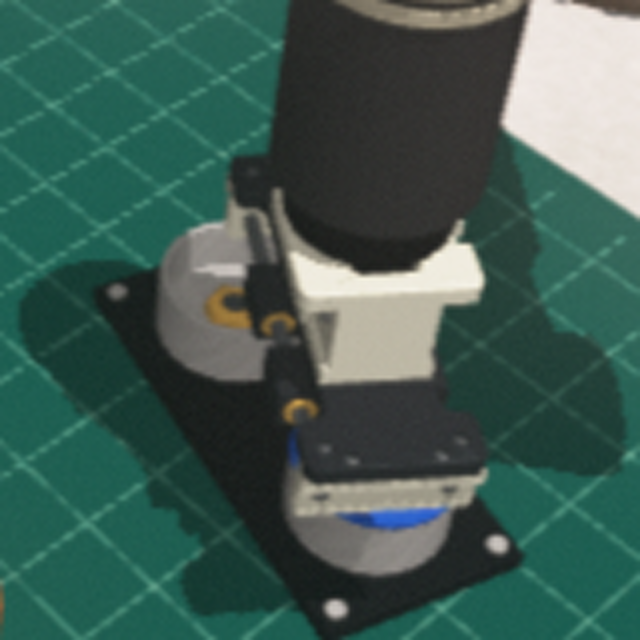

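>>> apply_moves(commands=[{"grip": 1,"slide": [-0.0015,0,-0.0035],"roll": 0},{"grip": 1,"slide": [-0.003,0,-0.0065],"roll": 0},{"grip": 1,"slide": [-0.005,0,-0.0095],"roll": 0},{"grip": 1,"slide": [-0.0067,0,-0.0125],"roll": 0},{"grip": 1,"slide": [-0.0085,0,-0.015],"roll": 0}])

```text
time_s: 4.42
tcp_pos: [0.5473, 0.2275, 0.0808]
eef_rot: [-180.0, -0.0, -35.5]
contact_force: [0.4, -0.5, -0.4]
gripper_width: 0.0141
```

```bash
python3 -c "
from h import *
go(.555,.2205,.065,-35.5)
p,d=capture('scene');crop('scene',p,370,490,260,360,5,'s3')
p,d=capture('top');crop('top',p,150,300,200,310,5,'t3')
"
```

```text
t 4.42 pos [0.5473 0.2275 0.0808] rot [-180.    -0.   -35.5] F [ 0.4 -0.5 -0.4] w 0.0141 | slide [np.float64(0.0104), np.float64(0.0012), np.float64(0.0158)] roll -0.0 (other 180.0 ) j6 13.0 n 0.3
```

View pics/s3.png

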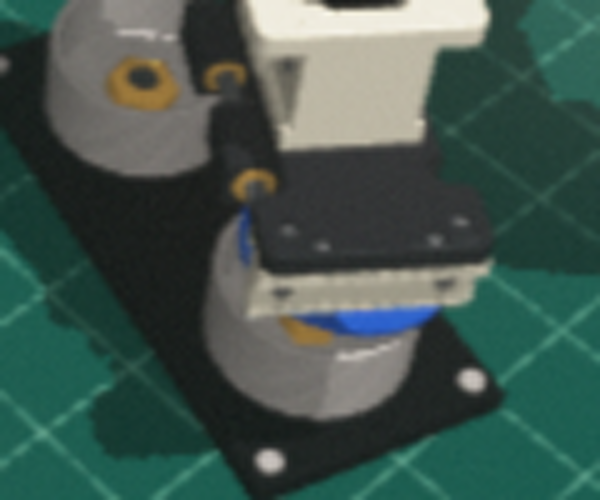

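View pics/t3.png

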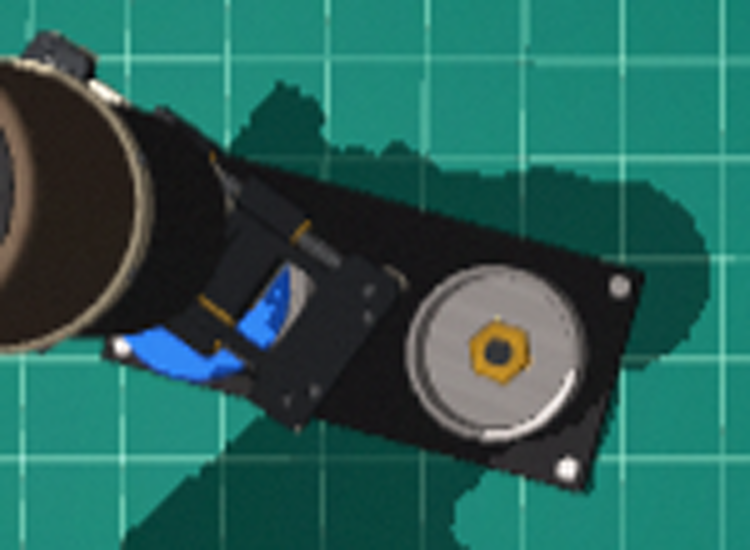

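```bash
cat >> h.py <<'E'
def lidplane(c,p,d,zmin=-.01):
    h=lab(p); m=((h[...,0]>98)&(h[...,0]<122)&(h[...,1]>130)&(h[...,2]>60)&(d>0)).astype(np.uint8)
    n,l,st,ce=cv2.connectedComponentsWithStats(cv2.dilate(m,np.ones((9,9))))
    K=get_calibration(c);M=np.array(K["mtx"]);R=np.array(K["R"]);t=np.array(K["t"])
    ys,xs=np.nonzero(m); z=d[ys,xs]
    P=(np.c_[xs,ys,np.ones(len(xs))]@np.linalg.inv(M).T)*z[:,None]; P=(P-t)@R
    k=(P[:,0]>.25)&(P[:,0]<.8)&(P[:,1]>.05)&(P[:,1]<.5)&(P[:,2]<.25)&(P[:,2]>zmin); P=P[k]
    if len(P)<10: print("few",len(P)); return
    q=P; 
    for _ in range(4):
        mu=q.mean(0); _,_,V=np.linalg.svd(q-mu); nn=V[2]*np.sign(V[2,2]); r=np.abs((P-mu)@nn); q=P[r<max(.002,1.5*np.median(r))]
    print(c,"n",len(q),"/",len(P),"mu",np.round(mu,3),"normal",np.round(nn,3),"tilt",round(np.degrees(np.arccos(nn[2])),1),"up-dir",round(np.degrees(np.arctan2(-nn[1],-nn[0])),1),"z",np.round([P[:,2].min(),P[:,2].max()],3))
E
python3 -c "
from h import *
for c in('top','scene'):
    p,d=capture(c); lidplane(c,p,d)
"
```

```text
top n 173 / 245 mu [0.499 0.236 0.074] normal [0.914 0.395 0.097] tilt 84.4 up-dir -156.6 z [0.002 0.191]
scene n 79 / 106 mu [0.545 0.274 0.072] normal [-0.008  0.001  1.   ] tilt 0.5 up-dir -4.7 z [0.011 0.076]
```

The pads hold the tab rigidly: the fitted plane shows the lid at 0.072 m with 0.5° tilt, so it rose flat instead of tipping. I'll set it back on the cup and take only a corner of the tab, with minimum force, so the lid can swing.

>>> apply_moves(commands=[{"grip": 1,"slide": [0.0035,0,0.0055],"roll": 0},{"grip": 1,"slide": [0.0055,0,0.0085],"roll": 0},{"grip": 1,"slide": [0.0085,0,0.0125],"roll": 0},{"grip": 1,"slide": [0.0085,0,0.015],"roll": 0},{"grip": 0.7,"slide": [0.0085,0,0.015],"roll": 0}], grip_force=3)

```text
time_s: 5.25
tcp_pos: [0.5542, 0.2223, 0.0653]
eef_rot: [180.0, 0.0, -35.5]
contact_force: [-0.0, -1.2, -0.2]
gripper_width: 0.0191
```

>>> apply_moves(commands=[{"grip": 0.7,"slide": [0,0,0],"roll": 0},{"grip": 0.7,"slide": [0,0,-0.03],"roll": 0},{"grip": 0.7,"slide": [0,0,-0.06],"roll": 0}])

```text
time_s: 5.62
tcp_pos: [0.5541, 0.2224, 0.1262]
eef_rot: [180.0, 0.0, -35.5]
contact_force: [0.9, -0.6, 0.4]
gripper_width: 0.0265
```

```bash
python3 -c "
from h import *
go(.555,.2205,.065,-35.5)
p,d=capture('top');crop('top',p,150,300,200,310,5,'t4')
p,d=capture('scene');crop('scene',p,340,500,200,360,4,'s4');lidplane('scene',p,d)
"
```

```text
t 5.62 pos [0.5541 0.2224 0.1262] rot [180.    0.  -35.5] F [ 0.9 -0.6  0.4] w 0.0265 | slide [np.float64(0.0019), np.float64(0.001), np.float64(0.0612)] roll -0.0 (other 180.0 ) j6 13.9 n 1.0
scene n 681 / 874 mu [0.532 0.252 0.057] normal [-0.011 -0.013  1.   ] tilt 1.0 up-dir 51.1 z [0.003 0.061]
```

View pics/s4.png

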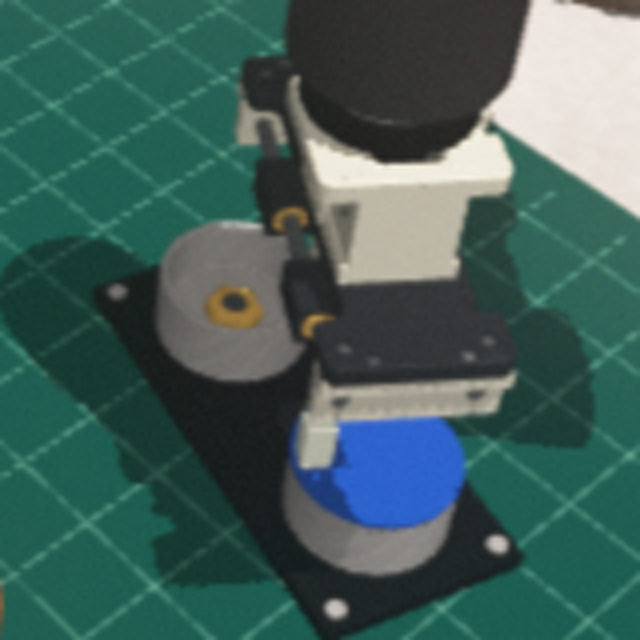

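View pics/t4.png

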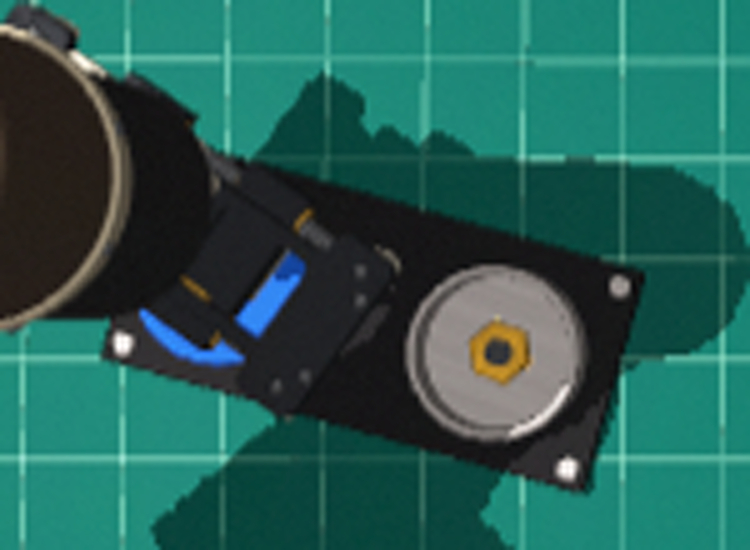

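The lid is seated again (plane at 0.057 m, tab back at its old pixel). I'll take the outer upper corner of the tab, with about 5 mm overlap each way.

>>> apply_moves(commands=[{"grip": 0.7,"slide": [0.0145,0,0],"roll": 0},{"grip": 0.7,"slide": [0.0145,0,0.035],"roll": 0},{"grip": 0.7,"slide": [0.0145,0,0.046],"roll": 0},{"grip": 1,"slide": [0.0145,0,0.046],"roll": 0},{"grip": 1,"slide": [0.0145,0,0.046],"roll": 0}], grip_force=3)

```text
time_s: 6.35
tcp_pos: [0.5666, 0.2142, 0.0802]
eef_rot: [-180.0, -0.0, -35.5]
contact_force: [0.3, 0.2, -0.7]
gripper_width: 0.0137
```

>>> apply_moves(commands=[{"grip": 1,"slide": [0,0,0],"roll": 0},{"grip": 1,"slide": [0,0,0],"roll": 0}])

```text
time_s: 6.6
tcp_pos: [0.5664, 0.2143, 0.0803]
eef_rot: [-179.9, -0.0, -35.5]
contact_force: [1.2, -1.3, -1.1]
gripper_width: 0.0139
```

>>> apply_moves(commands=[{"grip": 1,"slide": [-0.0015,0,-0.0015],"roll": 0},{"grip": 1,"slide": [-0.0025,0,-0.0035],"roll": 0},{"grip": 1,"slide": [-0.0035,0,-0.007],"roll": 0},{"grip": 1,"slide": [-0.005,0,-0.0105],"roll": 0},{"grip": 1,"slide": [-0.0066,0,-0.0133],"roll": 0}])

```text
time_s: 7.22
tcp_pos: [0.5607, 0.218, 0.0932]
eef_rot: [-180.0, -0.0, -35.5]
contact_force: [-0.6, 0.1, -0.5]
gripper_width: 0.0137
```

```bash
python3 -c "
from h import *
go(.555,.2205,.065,-35.5)
p,d=capture('scene');crop('scene',p,370,490,260,360,6,'s5');lidplane('scene',p,d,.045)
"
```

```text
t 7.22 pos [0.5607 0.218  0.0932] rot [-180.    -0.   -35.5] F [-0.6  0.1 -0.5] w 0.0137 | slide [np.float64(-0.0061), np.float64(0.0013), np.float64(0.0282)] roll -0.0 (other 180.0 ) j6 14.6 n 0.5
scene n 272 / 325 mu [0.542 0.267 0.063] normal [-0.15   0.098  0.984] tilt 10.3 up-dir -33.1 z [0.055 0.073]
```

View pics/s5.png

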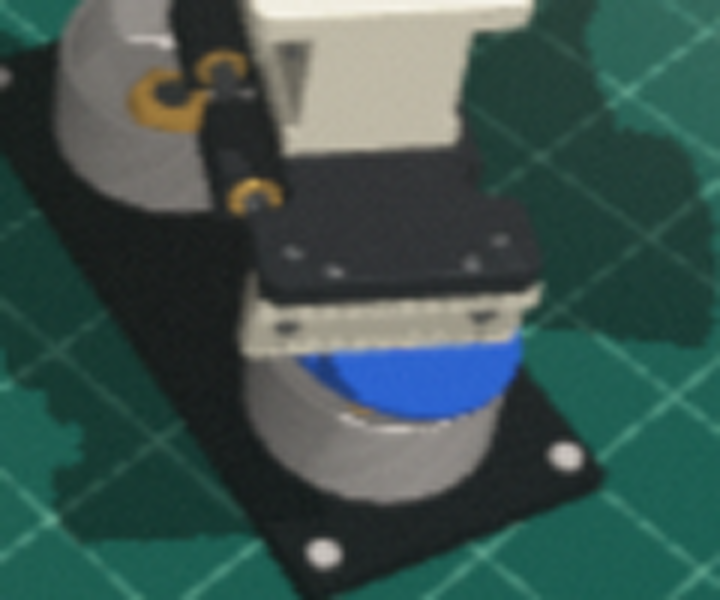

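The lid now tips on its far edge at 10.3°, as planned. Continuing the arc.

>>> apply_moves(commands=[{"grip": 1,"slide": [-0.0042,0,-0.0062],"roll": 0},{"grip": 1,"slide": [-0.0088,0,-0.012],"roll": 0},{"grip": 1,"slide": [-0.014,0,-0.0174],"roll": 0},{"grip": 1,"slide": [-0.0196,0,-0.0223],"roll": 0},{"grip": 1,"slide": [-0.0256,0,-0.0267],"roll": 0}])

```text
time_s: 7.9
tcp_pos: [0.5395, 0.233, 0.12]
eef_rot: [-180.0, -0.0, -35.5]
contact_force: [0.5, 0.6, -0.5]
gripper_width: 0.0137
```

```bash
python3 -c "
from h import *
go(.43,.31,.15,-35.5)
p,d=capture('scene');crop('scene',p,370,490,260,360,6,'s6');lidplane('scene',p,d,.045)
"
```

```text
t 7.9 pos [0.5395 0.233  0.12  ] rot [-180.    -0.   -35.5] F [ 0.5  0.6 -0.5] w 0.0137 | slide [np.float64(-0.1339), np.float64(0.001), np.float64(-0.03)] roll -0.0 (other 180.0 ) j6 12.1 n 2.2
scene n 332 / 387 mu [0.521 0.279 0.089] normal [-0.181  0.125  0.975] tilt 12.7 up-dir -34.6 z [0.077 0.099]
```

View pics/s6.png

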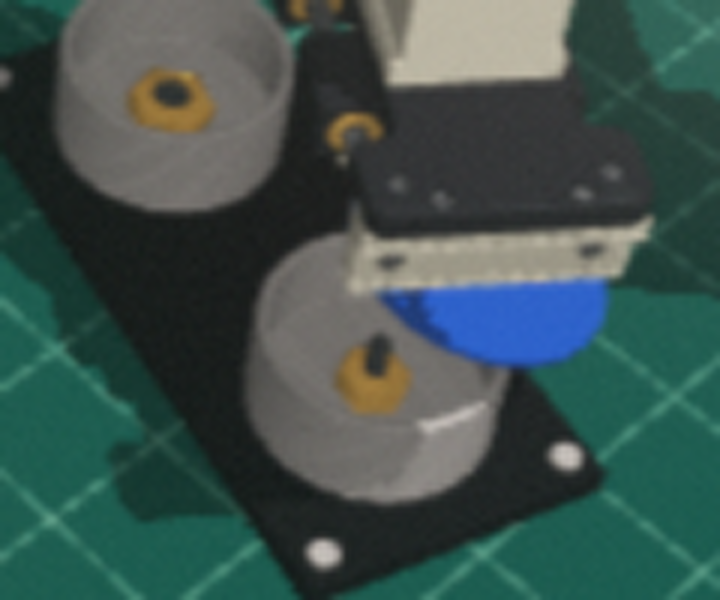

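The lid is at 12.7° but its far edge has already left the rim (lowest point 0.077 m), so the pads locked partway. The nut and its tall stud at crop (375,370) confirm die_a. I'll lower it back so the far edge rests on the rim with the plug hooked against the cup wall, and tip it further.

>>> apply_moves(commands=[{"grip": 1,"slide": [0.0116,0,0.0093],"roll": 0},{"grip": 1,"slide": [0.0214,0,0.0205],"roll": 0},{"grip": 1,"slide": [0.0256,0,0.0267],"roll": 0},{"grip": 1,"slide": [0.0216,0,0.0267],"roll": 0},{"grip": 1,"slide": [0.0186,0,0.0265],"roll": 0}])

```text
time_s: 8.57
tcp_pos: [0.5557, 0.2219, 0.0936]
eef_rot: [-180.0, -0.1, -35.5]
contact_force: [3.6, -3.3, 2.5]
gripper_width: 0.0132
```

```bash
python3 -c "
from h import *
go(.43,.31,.15,-35.5)
p,d=capture('scene');lidplane('scene',p,d,.045)
"
```

```text
t 8.57 pos [0.5557 0.2219 0.0936] rot [-1.80e+02 -1.00e-01 -3.55e+01] F [ 3.6 -3.3  2.5] w 0.0132 | slide [np.float64(-0.1535), np.float64(0.0014), np.float64(-0.0564)] roll -0.0 (other 180.0 ) j6 13.9 n 2.6
scene n 282 / 325 mu [0.537 0.269 0.063] normal [-0.155  0.118  0.981] tilt 11.3 up-dir -37.2 z [0.054 0.072]
```

>>> apply_moves(commands=[{"grip": 1,"slide": [-0.0035,0,-0.004],"roll": 0},{"grip": 1,"slide": [-0.008,0,-0.009],"roll": 0},{"grip": 1,"slide": [-0.013,0,-0.014],"roll": 0},{"grip": 1,"slide": [-0.0185,0,-0.0185],"roll": 0}])

```text
time_s: 9.12
tcp_pos: [0.5394, 0.2331, 0.1119]
eef_rot: [-180.0, 0.0, -35.5]
contact_force: [1.0, 0.2, 0.5]
gripper_width: 0.0139
```

```bash
python3 -c "
from h import *
go(.43,.31,.15,-35.5)
p,d=capture('scene');lidplane('scene',p,d,.045);crop('scene',p,370,490,260,360,6,'s7')
"
```

```text
t 9.12 pos [0.5394 0.2331 0.1119] rot [-180.     0.   -35.5] F [1.  0.2 0.5] w 0.0139 | slide [np.float64(-0.1337), np.float64(0.001), np.float64(-0.0381)] roll -0.0 (other 180.0 ) j6 12.1 n 2.2
scene n 353 / 388 mu [0.529 0.266 0.073] normal [-0.397  0.309  0.864] tilt 30.2 up-dir -37.9 z [0.052 0.098]
```

View pics/s7.png

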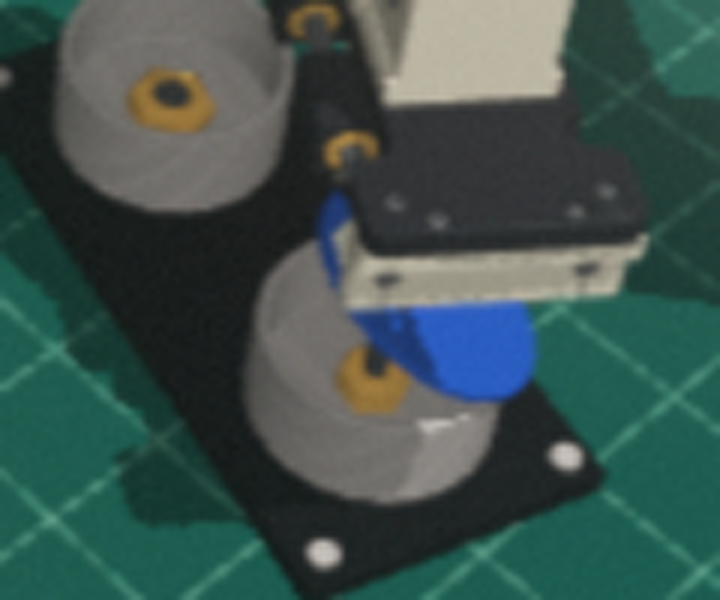

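Tilt is 30.2° with the far edge still on the rim. Next I lift it off and carry it to the free near-left part of the mat.

>>> apply_moves(commands=[{"grip": 1,"slide": [-0.005,0,-0.02],"roll": 0},{"grip": 1,"slide": [-0.01,0,-0.04],"roll": 0},{"grip": 1,"slide": [-0.05,0,-0.05],"roll": 0},{"grip": 1,"slide": [-0.1,0,-0.05],"roll": 0},{"grip": 1,"slide": [-0.15,0,-0.045],"roll": 0}], grip_force=4)

```text
time_s: 9.8
tcp_pos: [0.4163, 0.3206, 0.1566]
eef_rot: [-180.0, 0.0, -35.6]
contact_force: [0.1, 1.3, -0.8]
gripper_width: 0.0138
```

>>> apply_moves(commands=[{"grip": 1,"slide": [0,0,0.03],"roll": 0},{"grip": 1,"slide": [0,0,0.06],"roll": 0},{"grip": 1,"slide": [0,0,0.08],"roll": 0}])

```text
time_s: 10.18
tcp_pos: [0.4166, 0.3195, 0.0751]
eef_rot: [179.9, 0.0, -35.5]
contact_force: [-1.4, 0.2, -0.2]
gripper_width: 0.0136
```

```bash
python3 -c "
from h import *
go(.43,.31,.033,-35.5)
p,d=capture('scene');lidplane('scene',p,d,-.01);crop('scene',p,390,540,270,390,5,'s8')
"
```

```text
t 10.18 pos [0.4166 0.3195 0.0751] rot [179.9   0.  -35.5] F [-1.4  0.2 -0.2] w 0.0136 | slide [np.float64(0.0164), np.float64(-0.0), np.float64(0.0421)] roll -0.0 (other 180.0 ) j6 -4.4 n 0.7
scene n 336 / 417 mu [0.41  0.349 0.04 ] normal [-0.402  0.269  0.875] tilt 28.9 up-dir -33.8 z [-0.002  0.077]
```

View pics/s8.png

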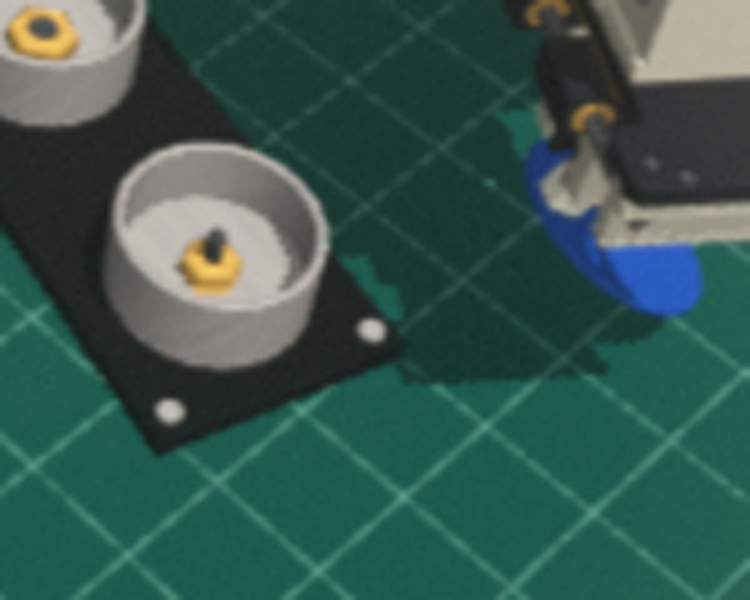

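>>> apply_moves(commands=[{"grip": 1,"slide": [0,0,0.012],"roll": 0},{"grip": 1,"slide": [0.006,0,0.0175],"roll": 0},{"grip": 1,"slide": [0.012,0,0.0235],"roll": 0},{"grip": 1,"slide": [0.018,0,0.03],"roll": 0},{"grip": 1,"slide": [0.022,0,0.036],"roll": 0}], grip_force=3)

```text
time_s: 10.85
tcp_pos: [0.4364, 0.3068, 0.0404]
eef_rot: [-180.0, -0.0, -35.6]
contact_force: [0.5, -0.1, 1.3]
gripper_width: 0.0144
```

```bash
python3 -c "
from h import *
go(.43,.31,.033,-35.5)
p,d=capture('scene');lidplane('scene',p,d,-.01);crop('scene',p,390,540,270,390,5,'s9')
"
```

```text
t 10.85 pos [0.4364 0.3068 0.0404] rot [-180.    -0.   -35.6] F [ 0.5 -0.1  1.3] w 0.0144 | slide [np.float64(-0.0071), np.float64(0.0011), np.float64(0.0074)] roll -0.1 (other 179.9 ) j6 -1.8 n 0.2
scene n 208 / 289 mu [0.423 0.351 0.014] normal [-0.114  0.043  0.993] tilt 7.0 up-dir -20.6 z [-0.002  0.044]
```

View pics/s9.png

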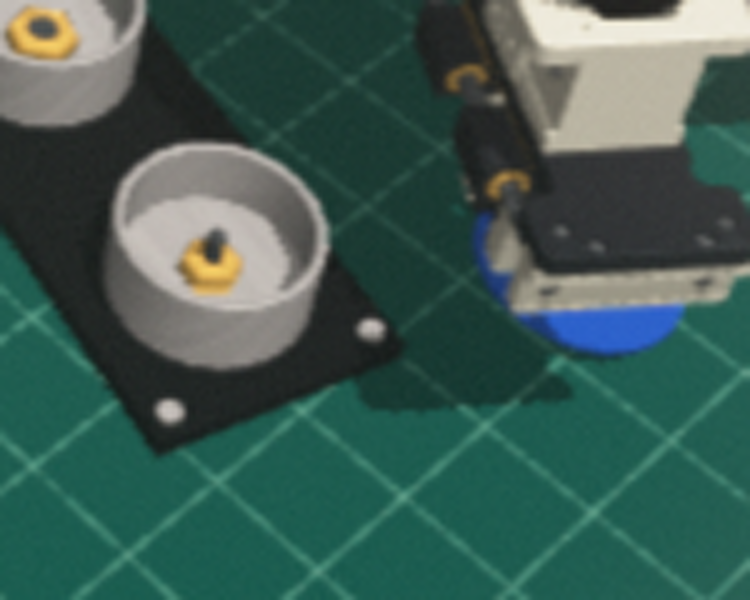

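Tilt is down to 7°. I lower the last millimetres and release.

>>> apply_moves(commands=[{"grip": 1,"slide": [0.001,0,0.003],"roll": 0},{"grip": 1,"slide": [0.002,0,0.007],"roll": 0},{"grip": 0.75,"slide": [0.002,0,0.007],"roll": 0},{"grip": 0.6,"slide": [0.002,0,0.007],"roll": 0},{"grip": 0.6,"slide": [0.002,0,-0.03],"roll": 0}])

```text
time_s: 11.52
tcp_pos: [0.4361, 0.3045, 0.0688]
eef_rot: [179.7, 0.0, -35.6]
contact_force: [0.8, 1.8, 0.4]
gripper_width: 0.0337
```

>>> apply_moves(commands=[{"grip": 0.5,"slide": [0,0,-0.06],"roll": 0},{"grip": 0.5,"slide": [0,0,-0.11],"roll": 0},{"grip": 0.5,"slide": [0,0,-0.14],"roll": 0}])

```text
time_s: 11.9
tcp_pos: [0.4379, 0.3066, 0.2138]
eef_rot: [-179.8, -0.0, -35.5]
contact_force: [0.3, 0.4, -0.7]
gripper_width: 0.0439
```

```bash
python3 -c "
from h import *
go(.566,-.1087,.17,None)
p,d=capture('scene');lidplane('scene',p,d,-.01);crop('scene',p,370,520,250,380,5,'s10')
p,d=capture('top');crop('top',p,80,290,200,360,3.5,'t10')
for s in sockets(p): print([np.round(x,4) for x in s if x is not None])
"
```

```text
t 11.9 pos [0.4379 0.3066 0.2138] rot [-179.8   -0.   -35.5] F [ 0.3  0.4 -0.7] w 0.0439 | slide [np.float64(0.3455), np.float64(0.2636), np.float64(0.0438)] roll 0 (other 0 ) j6 -1.6 n 7.0
scene n 798 / 1054 mu [0.403 0.337 0.01 ] normal [ 0.002 -0.006  1.   ] tilt 0.4 up-dir 108.6 z [-0.002  0.015]
[array([407.4934, 235.4474]), np.int32(152), array([ 0.5758, -0.2744,  0.064 ]), np.float64(-148.8669), array([ 0.5751, -0.2767])]
[array([338.2692, 239.3923]), np.int32(130), array([ 0.5662, -0.1087,  0.064 ]), np.float64(122.2611), array([ 0.5665, -0.1084])]
[array([360.637 , 280.5926]), np.int32(135), array([ 0.468 , -0.1619,  0.064 ]), np.float64(111.7761), array([ 0.4673, -0.1629])]
```

View pics/s10.png

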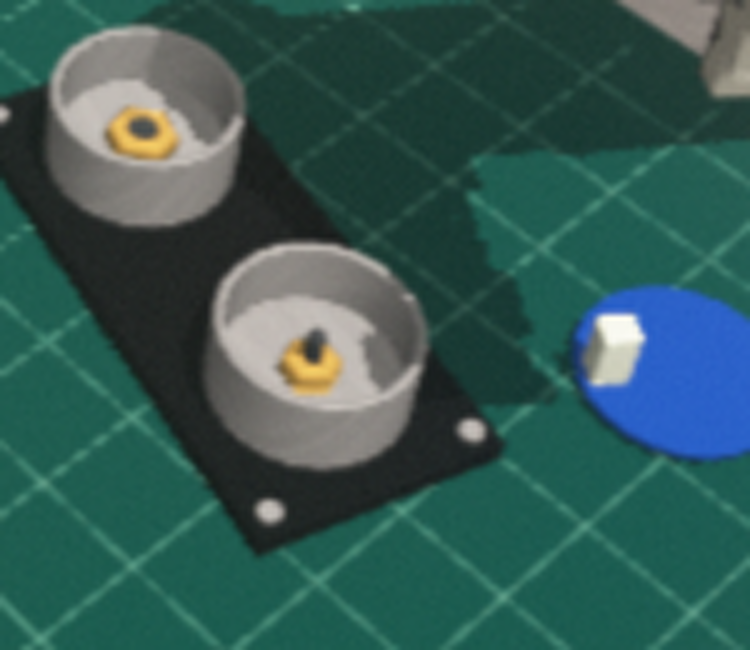

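View pics/t10.png

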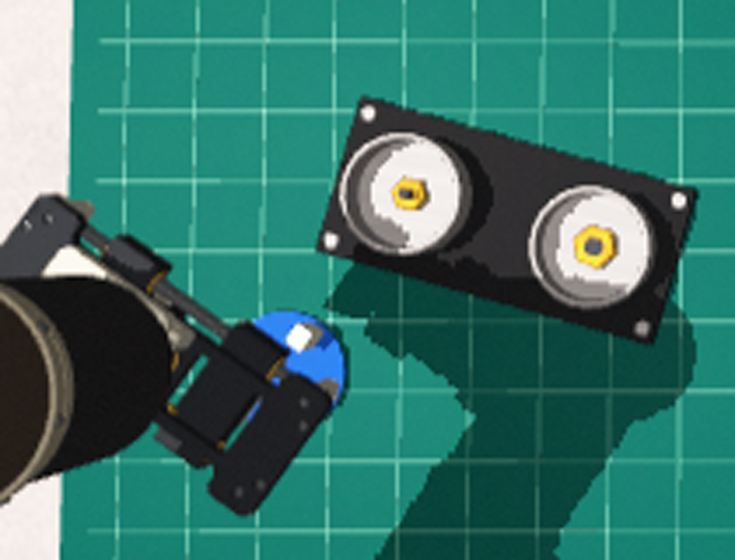

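The lid lies flat, tab up (tilt 0.4°, top at 0.010 m). Now I fit the nut's centre and angle, and the socket heads.

```bash
cat >> h.py <<'E'
from scipy.optimize import minimize
def hexpoly(cx,cy,z,af,yaw,c):
    a=np.radians(yaw+30+60*np.arange(6)); r=af/np.sqrt(3)
    return np.array([proj(c,[cx+r*np.cos(t),cy+r*np.sin(t),z]) for t in a])
def fithex(S,c,x,y,z,af,extra=None,grid=6):
    # S: soft mask float in [0,1]; score = mean inside - mean in ring just outside
    best=None; U=8
    u0,v0=np.floor(proj(c,[x,y,z])-20).astype(int); N=40
    s=cv2.resize(S[v0:v0+N,u0:u0+N].astype(np.float32),None,fx=U,fy=U,interpolation=cv2.INTER_LINEAR)
    def sc(px,py,yaw):
        i=np.zeros(s.shape,np.uint8); o=i.copy()
        f=lambda k:np.round((hexpoly(px,py,z,k,yaw,c)-[u0,v0]+.5)*U).astype(np.int32)
        cv2.fillPoly(o,[f(af+.006)],1); cv2.fillPoly(i,[f(af)],1); o-=i
        return s[i>0].mean()-s[o>0].mean()
    R=[]
    g=np.arange(-.004,.0041,.001)
    for yaw in range(0,60,6):
        for dx in g:
            for dy in g: R.append((sc(x+dx,y+dy,yaw),x+dx,y+dy,yaw))
    R.sort(reverse=True); b=R[0]
    r=minimize(lambda q:-sc(q[0]/1000,q[1]/1000,q[2]),[b[1]*1000,b[2]*1000,b[3]],method="Nelder-Mead",options=dict(initial_simplex=[[b[1]*1000,b[2]*1000,b[3]],[b[1]*1000+1,b[2]*1000,b[3]],[b[1]*1000,b[2]*1000+1,b[3]],[b[1]*1000,b[2]*1000,b[3]+5]]))
    return round(-r.fun,3),np.round(r.x[:2]/1000,4),round(r.x[2]%60,1)
E
python3 - <<'E'
from h import *
for c in("top","scene"):
    p,d=capture(c); h=lab(p)
    S=((h[...,0]>12)&(h[...,0]<32))*np.clip((h[...,1].astype(float)-60)/100,0,1)
    for (x,y,af) in((.5293,.2400,.022),(.4927,.109,.028)):
        print(c,"nut",af,fithex(S,c,x,y,.030,af))
    if c=="top":
        S=((h[...,0]<8)|(h[...,0]>172))*np.clip((h[...,2].astype(float)-150)/60,0,1)
        S=cv2.morphologyEx(S,cv2.MORPH_CLOSE,np.ones((4,4)))
        for (x,y) in ((.566,-.1087),(.468,-.162),(.575,-.2745)): print(c,"sock",fithex(S,c,x,y,.064,.030))
    crop(c,p,*( (185,205+5,245,270) if c=="top" else (415,455,295,335)),16,c+"nut")
E
```

```text
Traceback (most recent call last):
  File "h.py", line 67, in fithex
    for dy in g: R.append((sc(x+dx,y+dy,yaw),x+dx,y+dy,yaw))
                           ~~^^^^^^^^^^^^^^^
  File "h.py", line 61, in sc
    cv2.fillPoly(o,[f(af+.006)],1); cv2.fillPoly(i,[f(af)],1); o-=i
                    ~^^^^^^^^^
  File "h.py", line 60, in <lambda>
    f=lambda k:np.round((hexpoly(px,py,z,k,yaw,c)-[u0,v0]+.5)*U).astype(np.int32)
                         ~~~~~~~^^^^^^^^^^^^^^^^^
  File "h.py", line 52, in hexpoly
    return np.array([proj(c,[cx+r*np.cos(t),cy+r*np.sin(t),z]) for t in a])
                     ~~~~^^^^^^^^^^^^^^^^^^^^^^^^^^^^^^^^^^^^^
  File "h.py", line 8, in proj
    K=get_calibration(c); p=np.array(K["mtx"])@(np.array(K["R"])@np.array(X)+np.array(K["t"])); return p[:2]/p[2]
ValueError: time passes only in moves, steps and waits
```

```bash
sed -i '2a import functools\n_gc=get_calibration\nget_calibration=functools.lru_cache(None)(_gc)' h.py; head -8 h.py
cat > n.py <<'E'
from h import *
for c in("top","scene"):
    p,d=capture(c); h=lab(p)
    S=((h[...,0]>12)&(h[...,0]<32))*np.clip((h[...,1].astype(float)-60)/100,0,1)
    for (x,y,af) in((.5293,.2400,.022),(.4927,.109,.028)):
        print(c,"nut",af,fithex(S,c,x,y,.030,af))
    if c=="top":
        S=((h[...,0]<8)|(h[...,0]>172))*np.clip((h[...,2].astype(float)-150)/60,0,1)
        S=cv2.morphologyEx(S,cv2.MORPH_CLOSE,np.ones((4,4)))
        for (x,y) in ((.566,-.1087),(.468,-.162),(.575,-.2745)): print(c,"sock",fithex(S,c,x,y,.064,.030))
    crop(c,p,*( (185,205+5,245,270) if c=="top" else (415,455,295,335)),16,c+"nut")
print(get_state()["time_s"])
E
python3 n.py
```

```text
from plant import *
import cv2,numpy as np
import functools
_gc=get_calibration
get_calibration=functools.lru_cache(None)(_gc)
def w_at(c,u,v,z):
    K=get_calibration(c); M=np.array(K["mtx"]);R=np.array(K["R"]);t=np.array(K["t"])
    r=R.T@np.linalg.solve(M,np.array([u,v,1.])); o=-R.T@t
top nut 0.022 (np.float64(0.689), array([0.5292, 0.238 ]), np.float64(49.4))
top nut 0.028 (np.float64(0.645), array([0.4926, 0.1078]), np.float64(41.1))
top sock (np.float64(0.541), array([ 0.5669, -0.1115]), np.float64(2.5))
top sock (np.float64(0.457), array([ 0.468, -0.159]), np.float64(23.0))
top sock (np.float64(0.475), array([ 0.5771, -0.2783]), np.float64(18.6))
scene nut 0.022 (np.float64(0.558), array([0.5336, 0.2431]), np.float64(38.3))
scene nut 0.028 (np.float64(0.511), array([0.4945, 0.1113]), np.float64(35.1))
12.15
```

View pics/topnut.png

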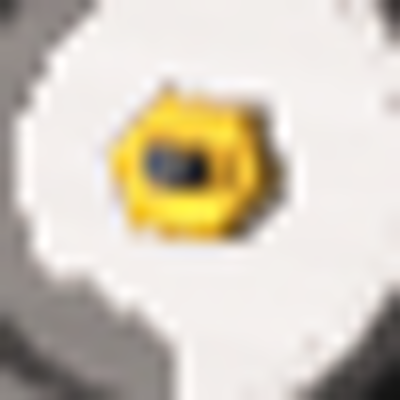

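View pics/scenenut.png

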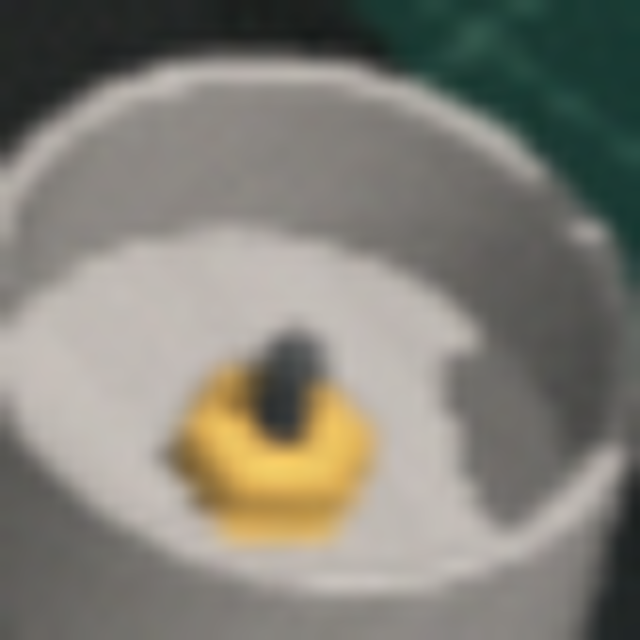

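```bash
cat > n2.py <<'E'
from h import *
U=8;N=36
data=[]
for c in("top","scene"):
    p,d=capture(c); np.save(f"pics/{c}_n.npy",p)
def run(x,y,af,stud):
  data=[]
  for c in("top","scene"):
    p=np.load(f"pics/{c}_n.npy"); h=lab(p).astype(float)
    Y=((h[...,0]>10)&(h[...,0]<34))*np.clip((h[...,1]-50)/110,0,1)
    ign=((h[...,2]<110)&(h[...,1]<110))   # stud / shadow pixels ignored
    u0,v0=np.floor(proj(c,[x,y,.03])-N/2).astype(int)
    f=lambda A:cv2.resize(A[v0:v0+N,u0:u0+N].astype(np.float32),None,fx=U,fy=U,interpolation=cv2.INTER_LINEAR)
    data.append((c,f(Y),f(1-cv2.dilate(ign.astype(np.uint8),np.ones((2,2)))),u0,v0))
  def cost(q,which=(0,1)):
    tot=0
    for k in which:
        c,s,w,u0,v0=data[k]; px,py=x+q[0+2*k]/1000,y+q[1+2*k]/1000
        P=np.vstack([hexpoly(px,py,.020,af,q[4],c),hexpoly(px,py,.0275,af,q[4],c),hexpoly(px,py,.030,af-.005,q[4],c)])
        H=cv2.convexHull(((P-[u0,v0]+.5)*U).astype(np.float32)).round().astype(np.int32)
        m=np.zeros(s.shape,np.uint8); cv2.fillPoly(m,[H],1); m=cv2.GaussianBlur(m.astype(np.float32),(0,0),U*.45)
        tot+=(w*(m-s)**2).sum()/w.sum()*100
    return tot
  for which in((0,1),(0,),(1,)):
    res=[]
    for y0 in range(0,60,10):
        r=minimize(cost,[0,0,0,0,y0],args=(which,),method="Nelder-Mead",options=dict(maxiter=400,initial_simplex=np.array([[0,0,0,0,y0]]*6,float)+np.vstack([np.zeros(5),np.diag([2,2,2,2,8.])])))
        res.append((r.fun,r.x))
    res.sort(key=lambda t:t[0])
    print(af,which,[(round(f,3),np.round(np.r_[q[:4],q[4]%60],1).tolist()) for f,q in res[:3]])
run(.5293,.2400,.022,1); run(.4927,.109,.028,0)
E
python3 n2.py
```

```text
0.022 (0, 1) [(np.float64(0.828), [0.1, -0.5, -1.2, -0.0, 54.8]), (np.float64(0.842), [-0.0, -0.5, -1.4, -0.4, 52.3]), (np.float64(0.844), [-0.1, -0.5, -1.2, 0.1, 50.9])]
0.022 (0,) [(np.float64(0.369), [-0.1, -0.6, 0.8, 1.8, 49.1]), (np.float64(0.375), [-0.3, -0.5, -2.5, 1.1, 51.9]), (np.float64(0.381), [-0.5, -0.5, 1.6, 3.9, 53.3])]
0.022 (1,) [(np.float64(0.431), [-5.6, 3.8, -1.0, 0.1, 53.2]), (np.float64(0.437), [-3.4, 0.4, -1.2, -0.0, 53.2]), (np.float64(0.44), [1.8, 3.2, -1.1, -0.0, 54.7])]
0.028 (0, 1) [(np.float64(2.384), [-0.1, -0.1, -2.3, -1.1, 40.9]), (np.float64(2.411), [0.1, -0.4, -2.2, -1.2, 36.7]), (np.float64(2.42), [-0.3, -0.4, -2.4, -1.2, 41.7])]
0.028 (0,) [(np.float64(0.514), [0.0, -0.4, -1.8, -0.5, 41.3]), (np.float64(0.517), [-0.3, -0.4, 2.9, 0.5, 41.8]), (np.float64(0.518), [-0.1, -0.4, 0.3, 1.4, 38.8])]
0.028 (1,) [(np.float64(1.815), [0.0, 2.7, -2.7, -1.6, 26.2]), (np.float64(1.837), [-0.4, 1.6, -2.9, -1.4, 6.9]), (np.float64(1.85), [0.9, 3.6, -3.0, -1.4, 26.5])]
```

The nut fits agree: centre (0.529, 0.2395), yaw about 52.5° mod 60. First socket is the red one at top pixel (339,240): grey barrel, red head, black band, clearly red in the enlarged crop. The pink one at (369,203) and the purple one at (396,287) are left alone.

```bash
python3 -c "
from h import *
go(.5663,-.1086,.13,-27.7)"
```

```text
t 12.25 pos [0.4369 0.3054 0.2094] rot [179.9   0.  -35.5] F [ 0.6  0.5 -0.5] w 0.0436 | slide [np.float64(0.346), np.float64(0.2617), np.float64(0.0794)] roll -7.8 (other 172.2 ) j6 -1.6 n 7.1
```

>>> apply_moves(commands=[{"grip": 0.4,"slide": [0.047,0.036,0.0],"roll": -2},{"grip": 0.4,"slide": [0.094,0.071,0.0],"roll": -4},{"grip": 0.4,"slide": [0.141,0.107,0.0],"roll": -6},{"grip": 0.4,"slide": [0.188,0.142,0.01],"roll": -7.8},{"grip": 0.4,"slide": [0.235,0.178,0.03],"roll": -7.8}], grip_force=40)

```text
time_s: 12.88
tcp_pos: [0.5257, 0.0228, 0.1801]
eef_rot: [-180.0, -0.0, -27.7]
contact_force: [1.1, 0.7, -0.2]
gripper_width: 0.0524
```

```bash
python3 -c "
from h import *
go(.5663,-.1086,.11,-27.7)"
```

```text
t 12.88 pos [0.5257 0.0228 0.1801] rot [-180.    -0.   -27.7] F [ 1.1  0.7 -0.2] w 0.0524 | slide [np.float64(0.097), np.float64(0.0975), np.float64(0.0701)] roll 0.0 (other -180.0 ) j6 38.4 n 2.5
```

>>> apply_moves(commands=[{"grip": 0.4,"slide": [0.04,0.04,0.025],"roll": 0},{"grip": 0.4,"slide": [0.08,0.08,0.05],"roll": 0},{"grip": 0.4,"slide": [0.097,0.0975,0.07],"roll": 0},{"grip": 0.4,"slide": [0.097,0.0975,0.07],"roll": 0}])

```text
time_s: 13.38
tcp_pos: [0.5639, -0.1088, 0.1073]
eef_rot: [179.8, 0.3, -27.9]
contact_force: [-0.1, 0.1, 0.6]
gripper_width: 0.0524
```

```bash
python3 -c "
from h import *
go(.5663,-.1086,.043,-27.7)
p,d=capture('scene');crop('scene',p,240,400,130,270,4,'s11')
p,d=capture('top');crop('top',p,280,430,180,310,4,'t11')
a=np.radians(-27.7)
print((proj('scene',[.5663,-.1086,.064])-[240,130])*4,(proj('top',[.5663,-.1086,.064])-[280,180])*4)
"
```

```text
t 13.38 pos [ 0.5639 -0.1088  0.1073] rot [179.8   0.3 -27.9] F [-0.1  0.1  0.6] w 0.0524 | slide [np.float64(0.002), np.float64(-0.0013), np.float64(0.0643)] roll -0.2 (other 179.8 ) j6 53.5 n 1.0
[278.55456183 389.62822638] [232.88852636 237.39748701]
```

View pics/s11.png

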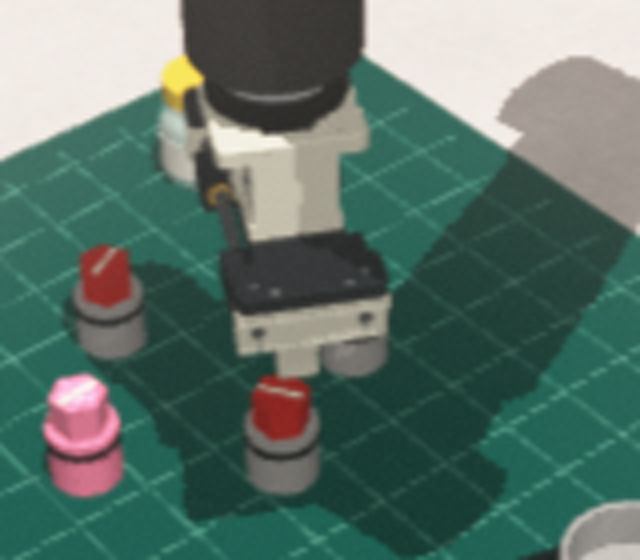

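View pics/t11.png

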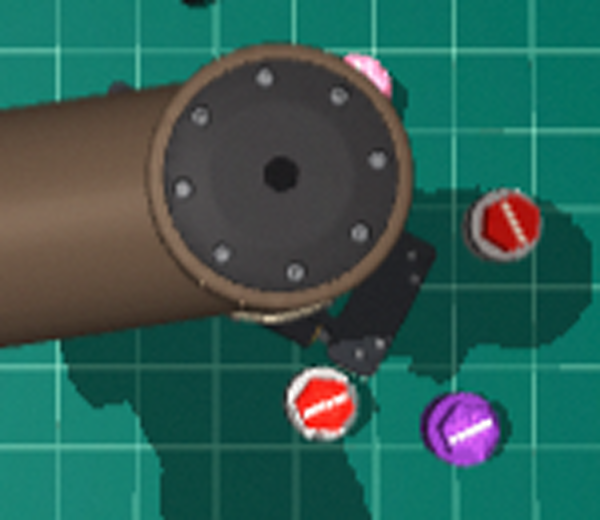

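>>> apply_moves(commands=[{"grip": 0.4,"slide": [0.002,-0.001,0.02],"roll": 0},{"grip": 0.4,"slide": [0.002,-0.001,0.05],"roll": 0},{"grip": 0.4,"slide": [0.002,-0.001,0.064],"roll": 0},{"grip": 0.5,"slide": [0.002,-0.001,0.064],"roll": 0},{"grip": 0.8,"slide": [0.002,-0.001,0.064],"roll": 0}])

```text
time_s: 14.1
tcp_pos: [0.5687, -0.1066, 0.0477]
eef_rot: [-180.0, -0.1, -27.7]
contact_force: [-0.5, 1.1, 0.3]
gripper_width: 0.039
```

>>> apply_moves(commands=[{"grip": 0.8,"slide": [0,0,0],"roll": 0},{"grip": 1,"slide": [0,0,0],"roll": 0},{"grip": 1,"slide": [0,0,0],"roll": 0}])

```text
time_s: 14.48
tcp_pos: [0.5686, -0.1071, 0.0476]
eef_rot: [-180.0, -0.1, -27.7]
contact_force: [-1.2, 0.6, 5.9]
gripper_width: 0.0299
```

```bash
python3 -c "
from h import *
go(.5663,-.1086,.043,-27.7)"
```

```text
t 14.47 pos [ 0.5686 -0.1071  0.0476] rot [-1.80e+02 -1.00e-01 -2.77e+01] F [-1.2  0.6  5.9] w 0.0299 | slide [np.float64(-0.0013), np.float64(0.0024), np.float64(0.0046)] roll -0.0 (other 180.0 ) j6 53.5 n 0.1
```

>>> apply_moves(commands=[{"grip": 1,"slide": [0,0,-0.03],"roll": 0},{"grip": 1,"slide": [0,0,-0.08],"roll": 0},{"grip": 1,"slide": [0,0,-0.11],"roll": 0},{"grip": 1,"slide": [0,0,-0.11],"roll": 0}])

```text
time_s: 14.98
tcp_pos: [0.5691, -0.1069, 0.159]
eef_rot: [-179.8, -0.2, -27.7]
contact_force: [-0.2, 0.4, -3.4]
gripper_width: 0.0294
```

```bash
python3 -c "
from h import *
go(.5292,.2395,.16,-37.5)
p,d=capture('scene');crop('scene',p,240,400,130,270,4,'s12')"
```

```text
t 14.97 pos [ 0.5691 -0.1069  0.159 ] rot [-179.8   -0.2  -27.7] F [-0.2  0.4 -3.4] w 0.0294 | slide [np.float64(-0.1966), np.float64(-0.288), np.float64(-0.001)] roll 9.8 (other -170.2 ) j6 53.5 n 5.6
```

View pics/s12.png

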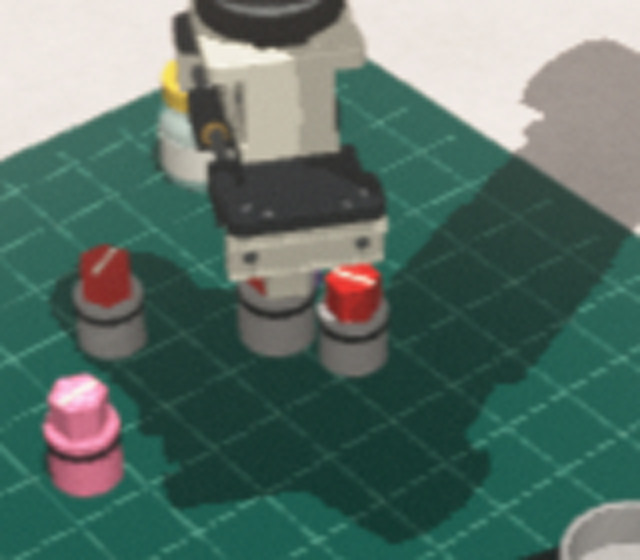

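```bash
python3 -c "
from h import *
p=cv2.imread('pics/s12.png')
T=np.array([.569,-.107,.112]); a=np.radians(-27.7); tx=np.array([np.cos(a),np.sin(a),0]); ty=np.array([np.sin(a),-np.cos(a),0])
f=lambda X:np.round((proj('scene',X)-[240,130]+.5)*4-.5,1)
print(f(T),f(T+[0,0,.04]),'tx1cm',f(T+.01*tx)-f(T),'ty1cm',f(T+.01*ty)-f(T))
def ell(z): 
    q=np.array([f(T+[.022*np.cos(t),.022*np.sin(t),z]) for t in np.linspace(0,6.28,40)]); return q[:,0].min(),q[:,0].max(),q[:,1].max()
print(ell(0),ell(.04))
h=cv2.cvtColor(p,cv2.COLOR_BGR2HSV)
for r in (318,325,330): print(r,[int(x) for x in h[r,225:330:3,1]])
"
```

```text
[275.9 332. ] [273.9 277.1] tx1cm [-17.4   2.5] ty1cm [ -3.3 -11.2]
(np.float64(237.0), np.float64(314.7), np.float64(357.6)) (np.float64(234.1), np.float64(313.6), np.float64(302.6))
318 [130, 128, 121, 97, 53, 12, 18, 15, 18, 20, 18, 19, 14, 15, 13, 15, 12, 16, 15, 17, 11, 13, 16, 15, 19, 19, 15, 13, 13, 14, 23, 16, 16, 19, 17]
325 [130, 130, 121, 100, 54, 15, 18, 15, 15, 17, 17, 14, 14, 16, 16, 16, 18, 16, 16, 13, 16, 16, 19, 19, 17, 17, 19, 20, 16, 14, 47, 63, 21, 14, 13]
330 [117, 125, 130, 115, 78, 32, 11, 20, 19, 19, 14, 14, 18, 16, 16, 16, 16, 13, 16, 16, 16, 16, 16, 16, 17, 14, 15, 13, 19, 15, 30, 38, 17, 14, 19]
```

>>> apply_moves(commands=[{"grip": 1,"slide": [-0.03,-0.045,0],"roll": 2},{"grip": 1,"slide": [-0.065,-0.095,0],"roll": 4},{"grip": 1,"slide": [-0.1,-0.147,0],"roll": 6},{"grip": 1,"slide": [-0.135,-0.198,0],"roll": 8},{"grip": 1,"slide": [-0.165,-0.243,0],"roll": 9.8}])

```text
time_s: 15.65
tcp_pos: [0.5333, 0.1865, 0.1547]
eef_rot: [179.8, 0.1, -37.6]
contact_force: [0.9, -0.4, -2.3]
gripper_width: 0.0297
```

```bash
python3 -c "
from h import *
go(.5299,.2388,.13,-37.5)"
```

```text
t 15.65 pos [0.5333 0.1865 0.1547] rot [ 1.798e+02  1.000e-01 -3.760e+01] F [ 0.9 -0.4 -2.3] w 0.0297 | slide [np.float64(-0.0346), np.float64(-0.0394), np.float64(0.0247)] roll -0.1 (other 179.9 ) j6 13.3 n 0.9
```

>>> apply_moves(commands=[{"grip": 1,"slide": [-0.025,-0.029,0.005],"roll": 0},{"grip": 1,"slide": [-0.0346,-0.0394,0.015],"roll": 0},{"grip": 1,"slide": [-0.0346,-0.0394,0.025],"roll": 0},{"grip": 1,"slide": [-0.0346,-0.0394,0.025],"roll": 0}])

```text
time_s: 16.15
tcp_pos: [0.5305, 0.2355, 0.1296]
eef_rot: [179.8, 0.1, -37.6]
contact_force: [-0.1, 0.3, -2.5]
gripper_width: 0.0299
```

```bash
python3 -c "
from h import *
go(.5299,.2388,.105,-37.5)"
```

```text
t 16.15 pos [0.5305 0.2355 0.1296] rot [ 1.798e+02  1.000e-01 -3.760e+01] F [-0.1  0.3 -2.5] w 0.0299 | slide [np.float64(-0.0025), np.float64(-0.0023), np.float64(0.0246)] roll -0.1 (other 179.9 ) j6 9.2 n 0.4
```

>>> apply_moves(commands=[{"grip": 1,"slide": [-0.0025,-0.0023,0.0],"roll": 0},{"grip": 1,"slide": [-0.0025,-0.0023,0.02],"roll": 0},{"grip": 1,"slide": [-0.0025,-0.0023,0.035],"roll": 0},{"grip": 1,"slide": [-0.0025,-0.0023,0.047],"roll": 0},{"grip": 1,"slide": [-0.0025,-0.0023,0.047],"roll": 0}])

```text
time_s: 16.77
tcp_pos: [0.5305, 0.2399, 0.0836]
eef_rot: [179.9, 0.0, -37.6]
contact_force: [0.8, 0.3, -2.7]
gripper_width: 0.0296
```

```bash
python3 -c "
from h import *
go(.5299,.2388,.0676,-37.5)
p,d=capture('scene');crop('scene',p,380,480,260,350,6,'s13')"
```

```text
t 16.77 pos [0.5305 0.2399 0.0836] rot [179.9   0.  -37.6] F [ 0.8  0.3 -2.7] w 0.0296 | slide [np.float64(0.0002), np.float64(0.0012), np.float64(0.016)] roll -0.1 (other 179.9 ) j6 8.9 n 0.3
```

View pics/s13.png

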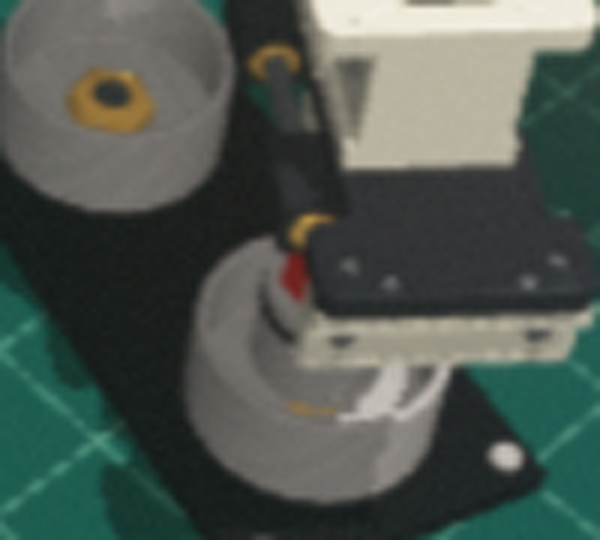

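>>> apply_moves(commands=[{"grip": 1,"slide": [0,0.0012,0.002],"roll": 0},{"grip": 1,"slide": [0,0.0012,0.004],"roll": 0},{"grip": 1,"slide": [0,0.0012,0.006],"roll": 0},{"grip": 1,"slide": [0,0.0012,0.0075],"roll": 0}])

```text
time_s: 17.32
tcp_pos: [0.5303, 0.2396, 0.0771]
eef_rot: [-180.0, -0.0, -37.5]
contact_force: [-0.1, -1.3, 3.8]
gripper_width: 0.0297
```

>>> apply_moves(commands=[{"grip": 1,"slide": [0,0,0.0015],"roll": 0},{"grip": 1,"slide": [0,0,0.003],"roll": 0},{"grip": 1,"slide": [0,0,0.003],"roll": 0}])

```text
time_s: 17.7
tcp_pos: [0.5313, 0.2402, 0.076]
eef_rot: [-179.8, -0.1, -37.5]
contact_force: [-2.9, -0.8, 12.2]
gripper_width: 0.0298
```

>>> apply_moves(commands=[{"grip": 1,"slide": [0,0.001,0],"roll": 0},{"grip": 1,"slide": [0,0.002,0.0],"roll": 0},{"grip": 1,"slide": [0,0.002,0.001],"roll": 0}])

```text
time_s: 18.08
tcp_pos: [0.5313, 0.24, 0.0759]
eef_rot: [-179.7, -0.1, -37.5]
contact_force: [-2.5, 0.4, 18.7]
gripper_width: 0.0297
```

```bash
python3 -c "
from h import *
for i in range(1): go(.5299,.2388,.0676,-37.5)
print(np.round(get_state()['moment'],3))"
```

```text
t 18.07 pos [0.5313 0.24   0.0759] rot [-1.797e+02 -1.000e-01 -3.750e+01] F [-2.5  0.4 18.7] w 0.0297 | slide [np.float64(-0.0004), np.float64(0.0018), np.float64(0.0083)] roll 0.0 (other -180.0 ) j6 8.9 n 0.1
[ 0.338  1.162 -0.042]
```

>>> apply_moves(commands=[{"grip": 1,"slide": [0,0,-0.005],"roll": 0},{"grip": 1,"slide": [0,0,-0.005],"roll": 0},{"grip": 1,"slide": [0,0,-0.002],"roll": 0},{"grip": 1,"slide": [0,0,-0.001],"roll": 0}])

```text
time_s: 18.58
tcp_pos: [0.5298, 0.2375, 0.0768]
eef_rot: [-180.0, -0.1, -37.5]
contact_force: [-8.1, -5.2, 31.0]
gripper_width: 0.03
```

```bash
python3 -c "
from h import *
for i in range(1): go(.5299,.2388,.0676,-37.5)
print(np.round(get_state()['moment'],3))"
```

```text
t 18.57 pos [0.5298 0.2375 0.0768] rot [-1.80e+02 -1.00e-01 -3.75e+01] F [-8.1 -5.2 31. ] w 0.03 | slide [np.float64(-0.0007), np.float64(-0.0011), np.float64(0.0092)] roll 0.0 (other -180.0 ) j6 8.9 n 0.1
[-2.051  3.398  0.008]
```

>>> apply_moves(commands=[{"grip": 1,"slide": [0,0,-0.004],"roll": 0},{"grip": 1,"slide": [-0.0006,0.0017,-0.004],"roll": 0},{"grip": 1,"slide": [-0.0006,0.0017,-0.002],"roll": 0},{"grip": 1,"slide": [-0.0006,0.0017,-0.001],"roll": 0},{"grip": 1,"slide": [-0.0006,0.0017,0],"roll": 0}])

```text
time_s: 19.2
tcp_pos: [0.5281, 0.2364, 0.077]
eef_rot: [-180.0, -0.1, -37.5]
contact_force: [-9.8, -6.6, 35.3]
gripper_width: 0.0295
```

```bash
python3 -c "
from h import *
for i in range(1): go(.5299,.2388,.0676,-37.5)
print(np.round(get_state()['moment'],3))
p,d=capture('scene');crop('scene',p,380,480,260,350,6,'s14')"
```

```text
t 19.2 pos [0.5281 0.2364 0.077 ] rot [-1.80e+02 -1.00e-01 -3.75e+01] F [-9.8 -6.6 35.3] w 0.0295 | slide [np.float64(0.0), np.float64(-0.003), np.float64(0.0094)] roll 0.0 (other -180.0 ) j6 8.9 n 0.2
[-2.47   4.177 -0.006]
```

View pics/s14.png

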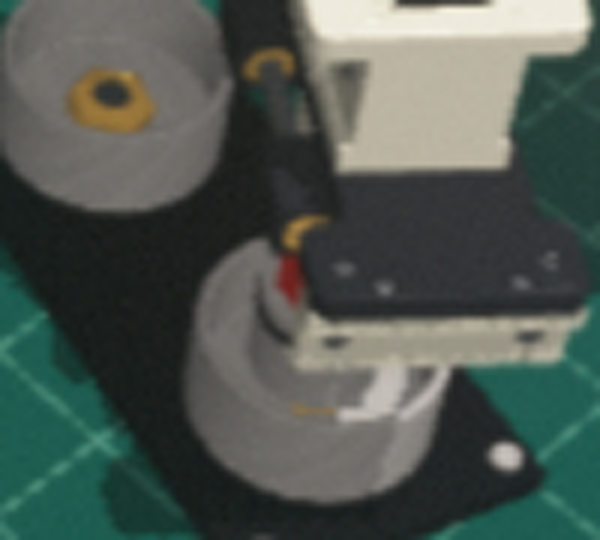

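>>> apply_moves(commands=[{"grip": 1,"slide": [0,-0.003,-0.005],"roll": 0},{"grip": 1,"slide": [0,-0.003,-0.005],"roll": 0},{"grip": 1,"slide": [0,-0.003,-0.005],"roll": 0}])

```text
time_s: 19.62
tcp_pos: [0.5289, 0.2391, 0.0781]
eef_rot: [179.9, 0.0, -37.6]
contact_force: [-0.4, 0.4, -2.8]
gripper_width: 0.0301
```

```bash
python3 -c "
from h import *
for i in range(1): go(.5299,.2388,.0676,-37.5)
print(np.round(get_state()['moment'],3))"
```

```text
t 19.62 pos [0.5289 0.2391 0.0781] rot [179.9   0.  -37.6] F [-0.4  0.4 -2.8] w 0.0301 | slide [np.float64(0.001), np.float64(-0.0004), np.float64(0.0105)] roll -0.1 (other 179.9 ) j6 8.8 n 0.2
[ 0.013  0.002 -0.016]
```

>>> apply_moves(commands=[{"grip": 1,"slide": [0.0007,0,0.0015],"roll": 0},{"grip": 1,"slide": [0.0007,0,0.003],"roll": 0},{"grip": 1,"slide": [0.0007,0,0.003],"roll": 6},{"grip": 1,"slide": [0.0007,0,0.003],"roll": 0},{"grip": 1,"slide": [0.0007,0,0.003],"roll": -6}])

```text
time_s: 20.25
tcp_pos: [0.5311, 0.2397, 0.077]
eef_rot: [-179.9, -0.1, -31.3]
contact_force: [1.5, 0.5, 2.3]
gripper_width: 0.0297
```

```bash
python3 -c "
from h import *
for i in range(1): go(.5299,.2388,.0676,-37.5)
print(np.round(get_state()['moment'],3))"
```

```text
t 20.25 pos [0.5311 0.2397 0.077 ] rot [-1.799e+02 -1.000e-01 -3.130e+01] F [1.5 0.5 2.3] w 0.0297 | slide [np.float64(-0.0006), np.float64(0.0013), np.float64(0.0094)] roll 6.2 (other -173.8 ) j6 15.1 n 0.2
[ 0.168 -0.487 -0.03 ]
```

Rim stops about 9 mm above the floor, self-centred on the bevel, and does not drop with shifting or turning. This bore is too small, so the first socket doesn't fit. I'm standing it back in its place.

>>> apply_moves(commands=[{"grip": 1,"slide": [0,0,-0.03],"roll": 0},{"grip": 1,"slide": [0,0,-0.08],"roll": 0},{"grip": 1,"slide": [0,0.02,-0.085],"roll": 0},{"grip": 1,"slide": [0,0.06,-0.085],"roll": 0}])

```text
time_s: 20.75
tcp_pos: [0.4983, 0.1877, 0.1608]
eef_rot: [-180.0, 0.0, -31.5]
contact_force: [-0.5, -1.6, -1.9]
gripper_width: 0.0294
```

```bash
python3 -c "
from h import *
go(.5686,-.1071,.15,-27.7)"
```

```text
t 20.75 pos [0.4983 0.1877 0.1608] rot [-180.     0.   -31.5] F [-0.5 -1.6 -1.9] w 0.0294 | slide [np.float64(0.2141), np.float64(0.2146), np.float64(0.0108)] roll -3.8 (other 176.2 ) j6 16.7 n 4.9
```

>>> apply_moves(commands=[{"grip": 1,"slide": [0.043,0.043,0],"roll": -1},{"grip": 1,"slide": [0.086,0.086,0],"roll": -2},{"grip": 1,"slide": [0.129,0.129,0],"roll": -3},{"grip": 1,"slide": [0.172,0.172,0.0],"roll": -3.8},{"grip": 1,"slide": [0.214,0.2146,0.02],"roll": -3.8}])

```text
time_s: 21.38
tcp_pos: [0.569, -0.1086, 0.1415]
eef_rot: [-179.9, -0.1, -27.7]
contact_force: [0.9, 1.1, -3.1]
gripper_width: 0.0299
```

>>> apply_moves(commands=[{"grip": 1,"slide": [0,0,0.03],"roll": 0},{"grip": 1,"slide": [0,0,0.06],"roll": 0},{"grip": 1,"slide": [0,0,0.075],"roll": 0},{"grip": 1,"slide": [0,0,0.075],"roll": 0}])

```text
time_s: 21.88
tcp_pos: [0.5674, -0.1065, 0.065]
eef_rot: [179.9, 0.1, -27.7]
contact_force: [-0.6, -0.8, -2.4]
gripper_width: 0.0295
```

```bash
python3 -c "
from h import *
go(.5686,-.1071,.0476,-27.7)"
```

```text
t 21.88 pos [ 0.5674 -0.1065  0.065 ] rot [ 1.799e+02  1.000e-01 -2.770e+01] F [-0.6 -0.8 -2.4] w 0.0295 | slide [np.float64(0.0014), np.float64(-0.0001), np.float64(0.0174)] roll -0.0 (other 180.0 ) j6 53.5 n 0.3
```

>>> apply_moves(commands=[{"grip": 1,"slide": [0,0,0.01],"roll": 0},{"grip": 1,"slide": [0,0,0.0165],"roll": 0},{"grip": 1,"slide": [0,0,0.0165],"roll": 0}])

```text
time_s: 22.25
tcp_pos: [0.5683, -0.1063, 0.0495]
eef_rot: [180.0, 0.0, -27.7]
contact_force: [-0.3, -0.5, -2.4]
gripper_width: 0.0292
```

>>> apply_moves(commands=[{"grip": 1,"slide": [0,0,0.0015],"roll": 0},{"grip": 1,"slide": [0,0,0.0015],"roll": 0}])

```text
time_s: 22.5
tcp_pos: [0.5686, -0.1064, 0.0484]
eef_rot: [-180.0, -0.0, -27.7]
contact_force: [-0.1, 0.1, -2.5]
gripper_width: 0.0301
```

>>> apply_moves(commands=[{"grip": 1,"slide": [0,0,0.001],"roll": 0},{"grip": 1,"slide": [0,0,0.0015],"roll": 0}])

```text
time_s: 22.75
tcp_pos: [0.569, -0.1066, 0.0476]
eef_rot: [-180.0, -0.1, -27.7]
contact_force: [-1.6, -0.7, 7.0]
gripper_width: 0.0297
```

>>> apply_moves(commands=[{"grip": 0.4,"slide": [0,0,0],"roll": 0},{"grip": 0.4,"slide": [0,0,0],"roll": 0},{"grip": 0.4,"slide": [0,0,-0.03],"roll": 0},{"grip": 0.4,"slide": [0,0,-0.07],"roll": 5},{"grip": 0.4,"slide": [0,0,-0.07],"roll": 9.8}])

```text
time_s: 23.38
tcp_pos: [0.5708, -0.1064, 0.1202]
eef_rot: [-179.8, -0.3, -37.7]
contact_force: [0.3, 0.1, -1.6]
gripper_width: 0.0523
```

```bash
python3 -c "
from h import *
go(.4675,-.1626,.115,-37.5)"
```

```text
t 23.38 pos [ 0.5708 -0.1064  0.1202] rot [-179.8   -0.3  -37.7] F [ 0.3  0.1 -1.6] w 0.0523 | slide [np.float64(-0.0474), np.float64(0.1076), np.float64(0.0052)] roll -0.2 (other 179.8 ) j6 43.5 n 1.9
```

>>> apply_moves(commands=[{"grip": 0.4,"slide": [-0.024,0.053,0],"roll": 0},{"grip": 0.4,"slide": [-0.047,0.107,0.0],"roll": 0},{"grip": 0.4,"slide": [-0.047,0.107,0.005],"roll": 0},{"grip": 0.4,"slide": [-0.047,0.107,0.005],"roll": 0}])

```text
time_s: 23.88
tcp_pos: [0.4663, -0.1628, 0.1119]
eef_rot: [-180.0, -0.0, -37.6]
contact_force: [0.8, -0.8, 1.2]
gripper_width: 0.0529
```

```bash
python3 -c "
from h import *
go(.468,-.1615,.046,-37.5)
p,d=capture('top');crop('top',p,300,450,180,310,4,'t15')
p,d=capture('scene');crop('scene',p,240,400,130,270,4,'s15')
print((proj('scene',[.468,-.1615,.064])-[240,130]+.5)*4)
"
```

```text
t 23.88 pos [ 0.4663 -0.1628  0.1119] rot [-180.    -0.   -37.6] F [ 0.8 -0.8  1.2] w 0.0529 | slide [np.float64(0.0005), np.float64(-0.0021), np.float64(0.0659)] roll -0.1 (other 179.9 ) j6 48.8 n 1.1
[351.78571355 279.02122876]
```

View pics/s15.png

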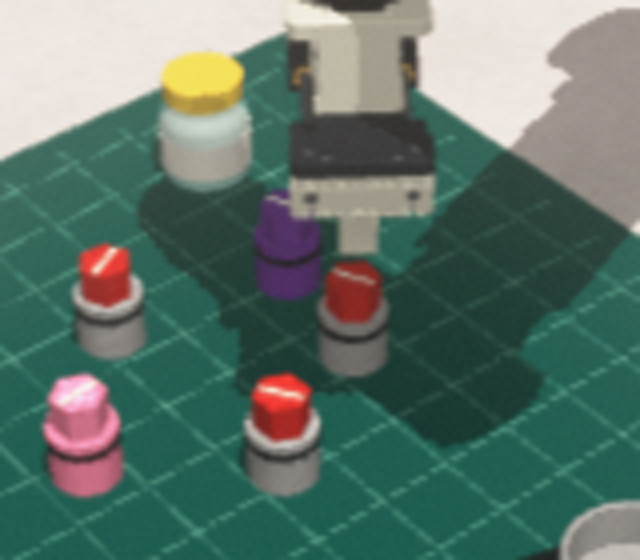

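View pics/t15.png

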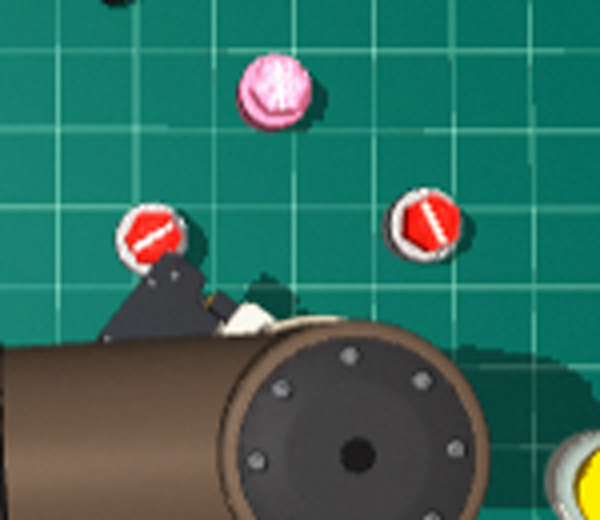

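The first socket is back upright at scene crop (283,430). The second red socket's head at crop (353,277) matches the prediction (352,279), so I descend and grip it.

>>> apply_moves(commands=[{"grip": 0.4,"slide": [0.0005,-0.002,0.02],"roll": 0},{"grip": 0.4,"slide": [0.0005,-0.002,0.05],"roll": 0},{"grip": 0.4,"slide": [0.0005,-0.002,0.066],"roll": 0},{"grip": 0.6,"slide": [0.0005,-0.002,0.066],"roll": 0},{"grip": 0.8,"slide": [0.0005,-0.002,0.066],"roll": 0}])

```text
time_s: 24.6
tcp_pos: [0.4686, -0.1612, 0.0462]
eef_rot: [-180.0, -0.0, -37.5]
contact_force: [-0.5, -0.9, 0.7]
gripper_width: 0.0377
```

>>> apply_moves(commands=[{"grip": 1,"slide": [0,0,0],"roll": 0},{"grip": 1,"slide": [0,0,0],"roll": 0},{"grip": 1,"slide": [0,0,0],"roll": 0}])

```text
time_s: 24.98
tcp_pos: [0.4682, -0.1614, 0.0464]
eef_rot: [-179.9, -0.1, -37.5]
contact_force: [-0.4, 0.6, 3.4]
gripper_width: 0.0294
```

```bash
python3 -c "
from h import *
go(.468,-.1615,.046,-37.5)"
```

```text
t 24.98 pos [ 0.4682 -0.1614  0.0464] rot [-1.799e+02 -1.000e-01 -3.750e+01] F [-0.4  0.6  3.4] w 0.0294 | slide [np.float64(-0.0001), np.float64(0.0002), np.float64(0.0004)] roll -0.0 (other 180.0 ) j6 48.7 n 0.0
```

>>> apply_moves(commands=[{"grip": 1,"slide": [0,0,-0.03],"roll": 0},{"grip": 1,"slide": [0,0,-0.08],"roll": 0},{"grip": 1,"slide": [0,0,-0.11],"roll": 0},{"grip": 1,"slide": [-0.01,-0.02,-0.115],"roll": 0}])

```text
time_s: 25.48
tcp_pos: [0.4727, -0.1399, 0.1631]
eef_rot: [-179.9, -0.2, -37.6]
contact_force: [0.3, 0.5, -2.5]
gripper_width: 0.0293
```

```bash
python3 -c "
from h import *
go(.5305,.2402,.15,-37.5)"
```

```text
t 25.48 pos [ 0.4727 -0.1399  0.1631] rot [-179.9   -0.2  -37.6] F [ 0.3  0.5 -2.5] w 0.0293 | slide [np.float64(-0.1863), np.float64(-0.3363), np.float64(0.0131)] roll -0.1 (other 179.9 ) j6 45.9 n 6.2
```

>>> apply_moves(commands=[{"grip": 1,"slide": [-0.029,-0.052,0],"roll": 0},{"grip": 1,"slide": [-0.059,-0.106,0],"roll": 0},{"grip": 1,"slide": [-0.089,-0.16,0],"roll": 0},{"grip": 1,"slide": [-0.119,-0.214,0],"roll": 0},{"grip": 1,"slide": [-0.149,-0.268,0],"roll": 0}])

```text
time_s: 26.1
tcp_pos: [0.5166, 0.1658, 0.1607]
eef_rot: [180.0, 0.0, -37.5]
contact_force: [1.7, -0.7, -2.0]
gripper_width: 0.0297
```

```bash
python3 -c "
from h import *
go(.5305,.2402,.13,-37.5)"
```

```text
t 26.1 pos [0.5166 0.1658 0.1607] rot [180.    0.  -37.5] F [ 1.7 -0.7 -2. ] w 0.0297 | slide [np.float64(-0.0343), np.float64(-0.0675), np.float64(0.0307)] roll -0.0 (other 180.0 ) j6 14.0 n 1.3
```

>>> apply_moves(commands=[{"grip": 1,"slide": [-0.02,-0.04,0.005],"roll": 0},{"grip": 1,"slide": [-0.0343,-0.0675,0.015],"roll": 0},{"grip": 1,"slide": [-0.0343,-0.0675,0.03],"roll": 0},{"grip": 1,"slide": [-0.0343,-0.0675,0.04],"roll": 0},{"grip": 1,"slide": [-0.0343,-0.0675,0.04],"roll": 0}])

```text
time_s: 26.72
tcp_pos: [0.5302, 0.2366, 0.1196]
eef_rot: [179.9, 0.0, -37.6]
contact_force: [0.1, -0.2, -1.8]
gripper_width: 0.0297
```

```bash
python3 -c "
from h import *
go(.5305,.2402,.082,-37.5)"
```

```text
t 26.73 pos [0.5302 0.2366 0.1196] rot [179.9   0.  -37.6] F [ 0.1 -0.2 -1.8] w 0.0297 | slide [np.float64(-0.002), np.float64(-0.003), np.float64(0.0376)] roll -0.1 (other 179.9 ) j6 9.1 n 0.6
```

>>> apply_moves(commands=[{"grip": 1,"slide": [-0.0013,-0.0022,0.015],"roll": 0},{"grip": 1,"slide": [-0.0013,-0.0022,0.028],"roll": 0},{"grip": 1,"slide": [-0.0013,-0.0022,0.0375],"roll": 0},{"grip": 1,"slide": [-0.0013,-0.0022,0.0375],"roll": 0}])

```text
time_s: 27.22
tcp_pos: [0.5308, 0.2403, 0.0822]
eef_rot: [179.9, 0.0, -37.5]
contact_force: [0.3, 0.2, -2.4]
gripper_width: 0.0297
```

```bash
python3 -c "
from h import *
go(.5305,.2402,.0664,-37.5)"
```

```text
t 27.23 pos [0.5308 0.2403 0.0822] rot [179.9   0.  -37.5] F [ 0.3  0.2 -2.4] w 0.0297 | slide [np.float64(-0.0001), np.float64(0.0002), np.float64(0.0158)] roll -0.0 (other 180.0 ) j6 8.9 n 0.3
```

>>> apply_moves(commands=[{"grip": 1,"slide": [0,0,0.003],"roll": 0},{"grip": 1,"slide": [0,0,0.005],"roll": 0},{"grip": 1,"slide": [0,0,0.007],"roll": 0},{"grip": 1,"slide": [0,0,0.008],"roll": 0}])

```text
time_s: 27.72
tcp_pos: [0.5313, 0.2408, 0.0753]
eef_rot: [-180.0, -0.0, -37.5]
contact_force: [0.9, -0.3, -1.0]
gripper_width: 0.0297
```

>>> apply_moves(commands=[{"grip": 1,"slide": [0,0,0.001],"roll": 0},{"grip": 1,"slide": [0,0,0.0025],"roll": 0},{"grip": 1,"slide": [0,0,0.0025],"roll": 0}])

```text
time_s: 28.1
tcp_pos: [0.5313, 0.2408, 0.073]
eef_rot: [-180.0, -0.0, -37.5]
contact_force: [-0.7, -0.9, 1.7]
gripper_width: 0.0297
```

>>> apply_moves(commands=[{"grip": 1,"slide": [0,0,0.0015],"roll": 0},{"grip": 1,"slide": [0,0,0.003],"roll": 0},{"grip": 1,"slide": [0,0,0.003],"roll": 0}])

```text
time_s: 28.48
tcp_pos: [0.5308, 0.2406, 0.0692]
eef_rot: [179.9, 0.0, -37.5]
contact_force: [-2.1, 0.1, -3.0]
gripper_width: 0.0294
```

>>> apply_moves(commands=[{"grip": 1,"slide": [0,0,0.0015],"roll": 0},{"grip": 1,"slide": [0,0,0.003],"roll": 0},{"grip": 1,"slide": [0,0,0.003],"roll": 0}])

```text
time_s: 28.85
tcp_pos: [0.5309, 0.2406, 0.0665]
eef_rot: [180.0, 0.0, -37.5]
contact_force: [-3.4, -0.6, 0.3]
gripper_width: 0.0298
```

>>> apply_moves(commands=[{"grip": 1,"slide": [0,0,0.001],"roll": 0},{"grip": 1,"slide": [0,0,0.0015],"roll": 0},{"grip": 1,"slide": [0,0,0.0015],"roll": 0}])

```text
time_s: 29.22
tcp_pos: [0.5311, 0.2405, 0.0664]
eef_rot: [180.0, -0.0, -37.5]
contact_force: [-7.9, -2.5, 12.3]
gripper_width: 0.0297
```

```bash
python3 -c "
from h import *
go(.5305,.2402,.0664,-37.5)"
```

```text
t 29.23 pos [0.5311 0.2405 0.0664] rot [180.   -0.  -37.5] F [-7.9 -2.5 12.3] w 0.0297 | slide [np.float64(-0.0003), np.float64(0.0006), np.float64(0.0)] roll -0.0 (other 180.0 ) j6 8.9 n 0.0
```

The rim meets the cup floor at TCP z = 0.0664, exactly the expected seat, and the force rises there. Final checks follow.

>>> apply_moves(commands=[{"grip": 1,"slide": [0,0,0],"roll": 0},{"grip": 1,"slide": [0,0,0],"roll": 0},{"grip": 1,"slide": [0,0,0],"roll": 0},{"grip": 1,"slide": [0,0,0],"roll": 0}])

```text
time_s: 29.72
tcp_pos: [0.5311, 0.2405, 0.0664]
eef_rot: [180.0, -0.0, -37.5]
contact_force: [-8.1, -2.4, 12.0]
gripper_width: 0.0297
```

```bash
python3 -c "
from h import *
go(.5305,.2402,.0664,-37.5)
p,d=capture('scene');cv2.imwrite('pics/s20.png',p[:,:,::-1]);crop('scene',p,380,540,250,370,5,'s20c');lidplane('scene',p,d,-.01)
p,d=capture('top');cv2.imwrite('pics/t20.png',p[:,:,::-1])"
```

```text
t 29.73 pos [0.5311 0.2405 0.0664] rot [180.   -0.  -37.5] F [-8.1 -2.4 12. ] w 0.0297 | slide [np.float64(-0.0003), np.float64(0.0006), np.float64(0.0)] roll -0.0 (other 180.0 ) j6 8.9 n 0.0
scene n 764 / 1046 mu [0.402 0.337 0.01 ] normal [ 0.001 -0.004  1.   ] tilt 0.3 up-dir 106.0 z [-0.003  0.015]
```

View pics/s20.png

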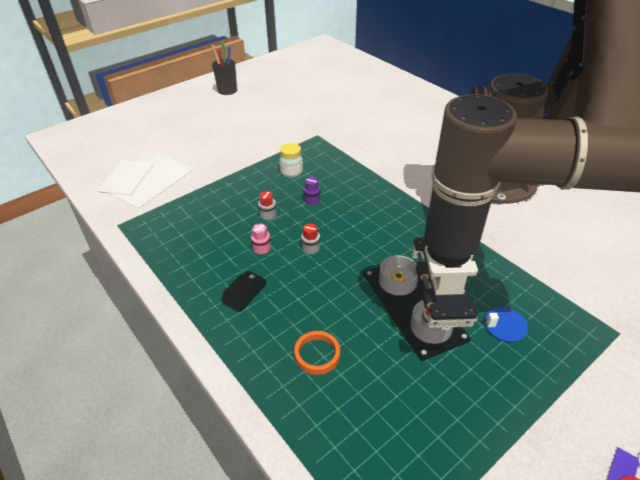

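View pics/s20c.png

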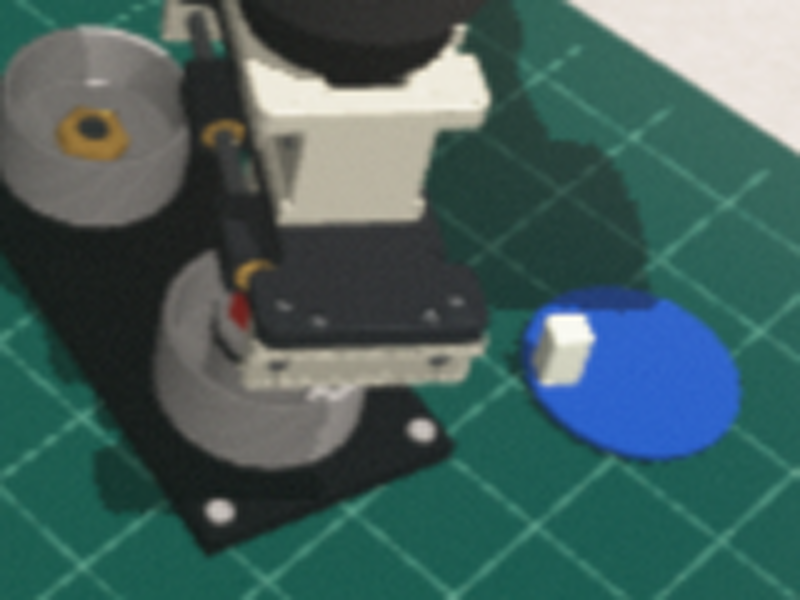

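View pics/t20.png

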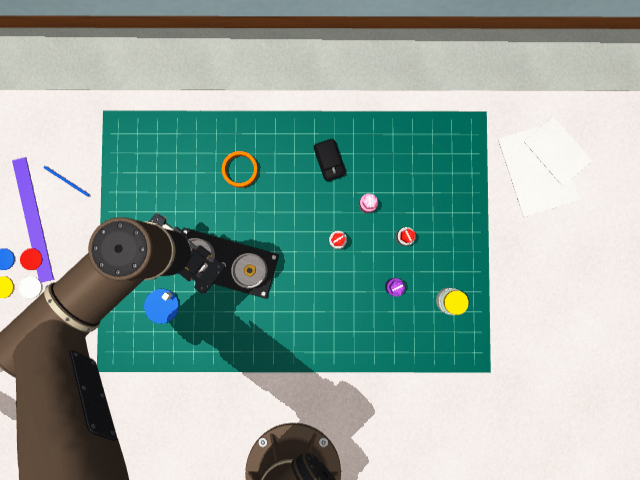

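The pictures show the socket sunk in the cup and held. The lid lies flat, tab up, at scene (507,325), and the tried socket stands at (310,238). Tape, mouse, jar, pink and purple are where they were at the start. Handing in.

```bash
python3 -c "
from plant import *
print(close_job()); "
```

```text
the job is handed in; nothing more can be done
None
```

The job is handed in at about 30 s: the right socket is pushed fully down over the nut in the covered cup, and the gripper is still holding it.

- **Lid:** I tipped it by its tab to about 30° with the far edge on the cup rim, lifted it off and laid it flat, tab up (measured tilt 0.3°). Before that, my first grip lifted it flat by about 15 mm, and a second try left the rim at about 13°. I lowered it back each time and tipped it again.
- **First socket:** I tried the red one nearest the carrier. It stopped on the nut's bevel about 9 mm above the floor and did not drop when shifted or turned. I stood it back upright in its place.
- **Second socket:** the next red one slid past the bevel down to TCP z = 0.0664 m, exactly the height expected with its rim on the cup floor. It is gripped at 29.7 mm across the head and pressed down with about 12–15 N.
- **Last checks:** tape, mouse, jar, and the pink and purple look-alikes show at the same pixels as at the start. A steady sideways force of about 8 N remains on the tool. The final seat was judged by height and force, because the gripper hides the nut. The third red socket was not tried, as it was not needed.

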